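# Sort the sherd pans and hang them up

## Task

Empty the three white finds pans: tip their sherds (a pan may hold two, one or none) from low over the crate so that they slide in without a hard fall, black ware into the grey crate and red ware into the red crate; never pick sherds out of a pan with the fingers, though one spilled on the bench may be picked up. Hang every emptied pan level by its handle on the rack, one pan to a hook, the bar seated in the dips of both prongs, and leave the jar, the bowl and the brush alone.

Things in the scene. Friction and masses are not known exactly. Their poses are not given: they have to be found in the camera images.
- pan_a: white enamel finds pan, blue rim, for near-black sherds: holds two, one or none. 120 mm long (x), 100 mm wide (y), 0.26 kg; floor 3 mm thick; walls 34 mm high on both long sides and at the back (+x end). The front (-x end) is open: tipped front down by some 60 degrees, pieces slide out over that edge. Fixed arched handle over the middle (see its grip). Origin: centre of the underside, z up
- pan_a_grip (a point): handle of pan_a: centre of its steel cross bar, 9 mm thick along y, straight for y within +-43 mm, 110 mm above the pan's origin; uprights at y = +-51 mm. Round this point sits a flat-sided wooden grip: 14 mm thick (x), 30 mm long (y), from 7 mm below to 13 mm above the bar's centre. Axes as the pan's
- pan_b: white enamel finds pan, blue rim, for brick-red sherds: holds two, one or none. 120 mm long (x), 100 mm wide (y), 0.26 kg; floor 3 mm thick; walls 34 mm high on both long sides and at the back (+x end). The front (-x end) is open: tipped front down by some 60 degrees, pieces slide out over that edge. Fixed arched handle over the middle (see its grip). Origin: centre of the underside, z up
- pan_b_grip (a point): handle of pan_b: centre of its steel cross bar, 9 mm thick along y, straight for y within +-43 mm, 110 mm above the pan's origin; uprights at y = +-51 mm. Round this point sits a flat-sided wooden grip: 14 mm thick (x), 30 mm long (y), from 7 mm below to 13 mm above the bar's centre. Axes as the pan's
- pan_c: white enamel finds pan, blue rim, for near-black sherds: holds two, one or none. 120 mm long (x), 100 mm wide (y), 0.26 kg; floor 3 mm thick; walls 34 mm high on both long sides and at the back (+x end). The front (-x end) is open: tipped front down by some 60 degrees, pieces slide out over that edge. Fixed arched handle over the middle (see its grip). Origin: centre of the underside, z up
- pan_c_grip (a point): handle of pan_c: centre of its steel cross bar, 9 mm thick along y, straight for y within +-43 mm, 110 mm above the pan's origin; uprights at y = +-51 mm. Round this point sits a flat-sided wooden grip: 14 mm thick (x), 30 mm long (y), from 7 mm below to 13 mm above the bar's centre. Axes as the pan's
- sherd_a1: near-black pottery sherd that starts in pan_a; a chunky slab 58 mm long (x), 36 mm wide (y), 22 mm thick (z), 0.07 kg; may be absent. Origin: centre of its underside as built
- sherd_a2: near-black pottery sherd that starts in pan_a; a chunky slab 58 mm long (x), 36 mm wide (y), 22 mm thick (z), 0.07 kg; may be absent. Origin: centre of its underside as built
- sherd_b1: brick-red pottery sherd that starts in pan_b; a chunky slab 58 mm long (x), 36 mm wide (y), 22 mm thick (z), 0.07 kg; may be absent. Origin: centre of its underside as built
- sherd_b2: brick-red pottery sherd that starts in pan_b; a chunky slab 58 mm long (x), 36 mm wide (y), 22 mm thick (z), 0.07 kg; may be absent. Origin: centre of its underside as built
- sherd_c1: near-black pottery sherd that starts in pan_c; a chunky slab 58 mm long (x), 36 mm wide (y), 22 mm thick (z), 0.07 kg; may be absent. Origin: centre of its underside as built
- sherd_c2: near-black pottery sherd that starts in pan_c; a chunky slab 58 mm long (x), 36 mm wide (y), 22 mm thick (z), 0.07 kg; may be absent. Origin: centre of its underside as built
- grey_crate: open grey plastic crate for the near-black sherds, 170 x 170 mm outside, 75 mm high, walls and floor 5 mm, 0.9 kg, loose on the bench; starts to the left or right of the pans. Origin: centre of the underside
- red_crate: open red plastic crate for the brick-red sherds, same size as the grey one; starts on the other side. Origin: centre of the underside
- rack: fixed hanging rack behind the pans: aluminium rail 16 mm thick along y, axis 200 mm above the bench, on two posts at y = +-215 mm (tops at 221 mm, nothing is higher), with three double hooks 130 mm apart pointing to -x (to the robot). The rail leaves room to open the gripper only part way (about 45 mm) over a hook. Origin: on the bench below the middle of the rail
- hook_1 (a point): left (+y) double hook: two steel prongs 7 mm thick, 26 mm to either side of this point in y (the fingers fit between). They run out from the rail (60 mm behind this point, +x), dip in a V 10 mm deep and 30 mm long, then turn up to tips 34 mm above this point at x = -28 mm. The point is on the prongs' axis at the bottom of the dip, 190 mm above the bench; a seated bar's centre is 10 mm higher
- hook_2 (a point): middle double hook: two steel prongs 7 mm thick, 26 mm to either side of this point in y (the fingers fit between). They run out from the rail (60 mm behind this point, +x), dip in a V 10 mm deep and 30 mm long, then turn up to tips 34 mm above this point at x = -28 mm. The point is on the prongs' axis at the bottom of the dip, 190 mm above the bench; a seated bar's centre is 10 mm higher
- hook_3 (a point): right (-y) double hook: two steel prongs 7 mm thick, 26 mm to either side of this point in y (the fingers fit between). They run out from the rail (60 mm behind this point, +x), dip in a V 10 mm deep and 30 mm long, then turn up to tips 34 mm above this point at x = -28 mm. The point is on the prongs' axis at the bottom of the dip, 190 mm above the bench; a seated bar's centre is 10 mm higher
- jar: bystander: black pottery jar, 124 mm across, 122 mm high, behind on the left; leave alone
- bowl: bystander: red pottery bowl, 110 mm across, 50 mm high, behind on the right; leave alone
- brush: bystander: cleaning brush with a wooden handle, lying on the bench behind the rack; leave alone
Not all that is in view belongs to the job. Leave any orange look-alike of the grey_crate alone.

How it is judged:
By the outcome, as a careful person would: the job done as asked, in the order asked, and still so for the second after the job is handed in, with the robot touching nothing.
Of sherd_a1, sherd_a2, sherd_b1, sherd_b2, sherd_c1, sherd_c2 only 4 to 6 are there at a start; the rules pass over those that are not, and their reading is None.
At some moment in a run one of pan_a, pan_b, pan_c, grey_crate, red_crate may be knocked a few centimetres aside while the robot is not near it.
It also fails if it takes over 208 s, if anything falls off the work surface, if the arm or the gripper's body presses on something with over 40 N, if the wrist force passes 120 N, or if a joint passes its speed limit or range.

## Robot

A 7-joint arm with a two-finger parallel gripper is mounted at the origin on the work surface. World frame = base frame: x ahead of the robot, y to its left, z up, the work surface at z = 0. Lengths are in mm, angles in rad, forces in N, time in s.
With the tool pointing down it reaches from about 400 to 850 mm from the base axis. Payload 4.5 kg.
Tool frame: the origin (TCP) lies at the very end of the fingers, on their centre line; the grasp point (between the pads) lies 19 mm behind it (ctrl.grip_point_offset is the distance from the TCP to the grasp point, in mm); y points along the fingers, z is the direction in which the jaws open and shut, and the axes are right-handed (so a half turn about y gives the same grasp; the last joint's range is limited). The gripper opens to 88 mm and grips with 3 to 60 N. Pads are 18 mm wide; open, the fingers measure 123 mm over their backs; the gripper's body (75 mm by 187 mm) begins 45 mm behind the grasp point.
Start: joints at [-1.104, 0.689, -0.195, 1.565, 0.157, 0.902, -0.215], TCP at [262.118, 567.404, 238.743] pointing down, gripper open.
Joint ranges: [-3.01, 3.01], [-0.46, 2.08], [-1.47, 1.51], [0.13, 2.56], [-1, 4.14], [0.04, 2.09], [-2.66, 2.66]. Speed limits (rad/s): [2.57, 2.57, 3.14, 3.14, 3.14, 3.14, 3.14].

## Interface

Orientations are given as a 3x3 rotation matrix whose columns are the frame's x, y, z axes.
In Python, from plant import ctrl gives the robot as it stands.
- The arm moves only by the shell command python3 -m inch 'ROWS' [FORCE]. ROWS is JSON, a list of rows, each a list of 5 numbers: the closure in counts, from 0 (fully open) to 255 (shut), then the shift along the tool's x, y, z in cm, then the turn about the tool's y in degrees. A call has exactly 10 rows; each row shifts and turns the commanded pose from where the row before left it, along the tool's axes as they then stand; what a row does not reach is not made up. A row lasts 1/10 s, in which the tool goes at most 50 mm and 8.59 degrees, less where a joint would pass 70% of its speed; a pose out of reach is approached as far as the arm can. A call with a gripper value outside its range is refused whole. The fingers move at their own pace and stop on an object; FORCE is the grip in N (left out, the last holds). Time passes only in rows, so rows that do not move let the fingers close, or fill a call up. It gives the time, the measured TCP pose, the force and the opening at its end, in the units of the state.
- ctrl.read_state(): the state, without advancing time (a new reading comes with each control period).
- ctrl.capture(name): name is "scene" or "top" or "wrist"; returns (picture, depth): 420x560x3 uint8, blue, green, red; 420x560 float32, mm along the optical axis (not along the pixel's ray), 0 where there is no reading.
- ctrl.get_calibration(name): a dict with "K" (3x3 intrinsics, pixels), "k1" (the pictures are not rectified: a ray, as slopes to the right and down, at radius r is drawn at 1 + k1 r^2 times it, then the intrinsics apply), "pose" (4x4, takes a point from camera to world coordinates); the wrist camera has in their place "T_tool_cam" (4x4, takes a point from camera to tool coordinates, whose origin is the TCP and whose axes are the tool frame's). Camera axes: x right, y down, z forward; pixel columns grow to the right and rows downward; lengths in mm; the calibration is good to about 2 mm. A picture is of the moment at which its call begins: read the wrist's pose just before it. get_calibration takes no time and is no camera call.
- ctrl.job_done(): hands the job in, once; it reports no verdict.
The state is a dict: "clock": time; "joint_pos": joint angles; "joint_vel": joint speeds; "joint_torque": joint torques, N m; "tool_pos": TCP position; "orientation": TCP orientation; "force": force on the tool from outside, world axes, zero at the start; "ft_torque": the same for the moment, N m; "opening": finger opening in mm.
Only numpy, scipy, OpenCV 4.12 (cv2) and the standard library are available. Lean on these libraries where they do the work, as an engineer would, in place of code of your own. Each camera call takes 0.05 s, during which the arm holds its last target. There are 200 camera calls.

## Working session

There is one attempt and no reset: what is moved stays moved. The work goes in short steps, Python scripts to look and compute and a shell command to move; the robot and the scene stay as the last step left them, time stands still between calls to the robot, and variables do not carry over. Pictures are saved under pics/ and viewed, about 12 in all and at most 16, crops included, and the job is handed in when it is done.

```bash
ls; mkdir -p pics; cat > h.py <<'E'
import numpy as np, cv2
from plant import ctrl
def cap(n):
    s=ctrl.read_state(); im,d=ctrl.capture(n); c=ctrl.get_calibration(n)
    if n=='wrist':
        T=np.eye(4);T[:3,:3]=np.array(s['orientation']);T[:3,3]=s['tool_pos'];P=T@np.array(c['T_tool_cam'])
    else: P=np.array(c['pose'])
    K=np.array(c['K']);v,u=np.mgrid[:420,:560].astype(float)
    pts=cv2.undistortPoints(np.stack([u.ravel(),v.ravel()],1)[:,None],K,np.array([c['k1'],0,0,0.]))[:,0]
    R=np.c_[pts,np.ones(len(pts))]*d.ravel()[:,None]
    W=(R@P[:3,:3].T+P[:3,3]).reshape(420,560,3); W[d==0]=np.nan
    return im,d,W
def st():
    s=ctrl.read_state(); print(round(s['clock'],2),np.round(s['tool_pos'],1),np.round(s['orientation'],3).tolist(),'F',np.round(s['force'],1),'op',round(s['opening'],1)); return s
E
python3 - <<'E'
from h import *
st()
a=[]
for n in('top','scene'):
    im,d,W=cap(n);np.savez(n+'.npz',im=im,W=W);cv2.imwrite(f'pics/{n}0.png',im);print(n,np.array(ctrl.get_calibration(n)['pose']).round(2).tolist(),(d>0).mean())
E
```

```text
pics
0.0 [261.9 566.8 237.9] [[0.908, -0.001, 0.419], [-0.419, -0.002, 0.908], [0.0, -1.0, -0.002]] F [ 0.   0.2 -0.1] op 87.9
top [[-0.02, -0.99, 0.14, 381.26], [-1.0, 0.02, 0.02, -132.48], [-0.03, -0.14, -0.99, 1588.29], [0.0, 0.0, 0.0, 1.0]] 0.9958673469387755
scene [[0.8, 0.49, -0.35, 989.48], [0.6, -0.66, 0.45, -665.88], [-0.01, -0.57, -0.82, 1132.31], [0.0, 0.0, 0.0, 1.0]] 0.9960331632653061
```

View pics/top0.png

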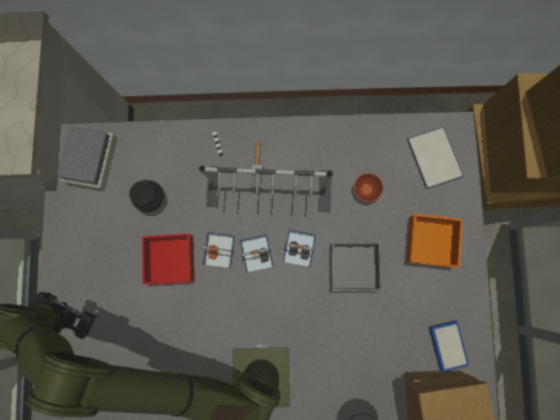

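View pics/scene0.png

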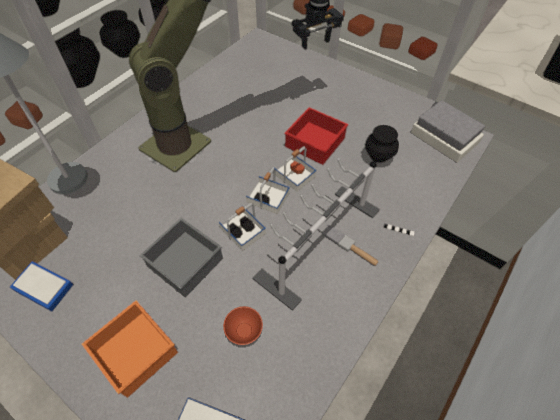

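The red crate is at left (167,260), the grey crate at right (355,268) and the orange decoy further right. Pan_b, with red ware, is at (219,251). The black-ware pans are at (256,254) and (299,249), with the rack behind them. Next I'll measure all of these.

```bash
cat > meas.py <<'E'
from h import *
def blob(W,m,r):
    x0,x1,y0,y1=r; return W[m&(W[...,0]>x0)&(W[...,0]<x1)&(W[...,1]>y0)&(W[...,1]<y1)]
def rect(P):
    (c,s,a)=cv2.minAreaRect(P[:,:2].astype(np.float32)); return np.round(c,1),np.round(s,1),round(a,1)
E
python3 - <<'E'
from meas import *
f=np.load('top.npz');W=f['W'];im=f['im']
for n,u,v in[('red',167,260),('p1',219,251),('p2',256,254),('p3',299,249),('grey',355,268),('rackL',203,169),('rackR',328,175)]: print(n,W[v,u].round(0))
# crops
cv2.imwrite('pics/crop1.png',cv2.resize(im[150:300,130:390],None,fx=3,fy=3,interpolation=cv2.INTER_CUBIC))
z=W[...,2]
for n,(u0,u1,v0,v1) in dict(red=(138,198,230,292),grey=(325,386,238,298)).items():
    s=W[v0:v1,u0:u1].reshape(-1,3);p=s[(s[:,2]>66)&(s[:,2]<85)];print(n,len(p),rect(p))
for n,(u0,u1,v0,v1) in dict(p1=(198,240,228,276),p2=(238,277,230,278),p3=(278,320,226,276)).items():
    s=W[v0:v1,u0:u1].reshape(-1,3);p=s[(s[:,2]>22)&(s[:,2]<42)];h=s[(s[:,2]>95)&(s[:,2]<135)];q=s[(s[:,2]>12)&(s[:,2]<135)]
    print(n,len(p),rect(p),'all',rect(q),'handle',len(h),h.mean(0).round(0),rect(h))
s=W[150:222,190:340].reshape(-1,3);p=s[(s[:,2]>185)&(s[:,2]<240)];print('rack',rect(p[p[:,2]<232]),p[:,2].max())
E
```

```text
red [430. 353.  -1.]
p1 [460. 155.  -1.]
p2 [445.  14.   3.]
p3 [ 460. -148.    5.]
grey [ 385. -354.    1.]
rackL [725. 170. 217.]
rackR [ 693. -248.  216.]
red 475 (array([433.2, 336.5]), array([178.3, 177.2]), 1.9)
grey 456 (array([ 393.2, -350.6]), array([177.4, 176.9]), 88.4)
p1 198 (array([464.2, 150.7]), array([106.8, 120.4]), 82.2) all (array([464.6, 151.5]), array([108.7, 120.4]), 82.5) handle 84 [463. 151. 116.] (array([464.1, 153.2]), array([105.2,  13.7]), 85.0)
p2 182 (array([449.1,  12.3]), array([121. , 101.9]), 11.1) all (array([449.9,  10.6]), array([120.4, 107. ]), 10.1) handle 87 [449.  11. 116.] (array([448.9,  11. ]), array([ 13.6, 105.6]), 8.6)
p3 252 (array([ 465.2, -148.1]), array([104.7, 120.8]), 77.9) all (array([ 465.3, -147.2]), array([108. , 120.8]), 77.9) handle 88 [ 464. -148.  116.] (array([ 464.5, -148.7]), array([104.5,  14. ]), 80.4)
rack (array([675.1, -33.8]), array([451.9, 101.3]), 86.0) 227.36321729657448
```

View pics/crop1.png

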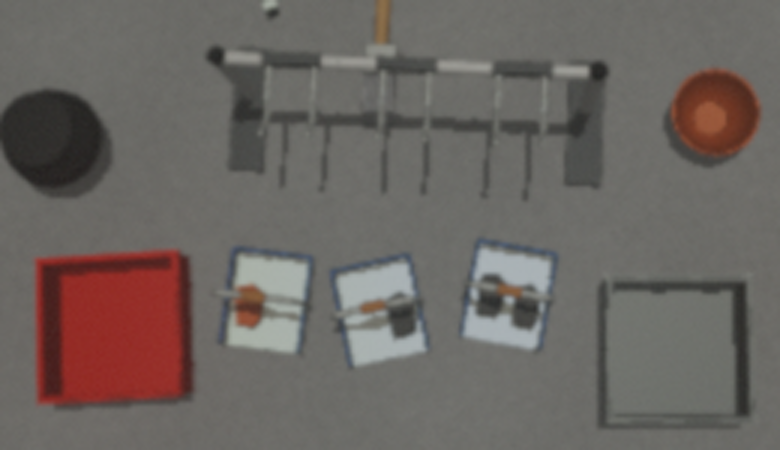

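Contents: P1 (pan_b) holds one red sherd. P2 holds one black and P3 two black, so four sherds in all.

My moves can only yaw the tool. So I'll pinch the bare round bar beside the wood, let the pan pivot on it, and tip it by drawing its front against the inside of the crate wall. Afterwards I'll regrip on the wood to hang it.

```bash
cat > to.py <<'E'
import sys; from h import *
# usage: to.py x y z yaw(deg of tool z) [turn is given first, then shift in turned axes]
s=st(); x,y,z,yaw=map(float,sys.argv[1:5]); R=np.array(s['orientation'])
cur=np.degrees(np.arctan2(R[1,2],R[0,2])); t=(cur-yaw+90)%180-90 if len(sys.argv)<6 else (cur-yaw+180)%360-180
a=np.radians(cur-t); zx=np.array([np.cos(a),np.sin(a),0]); yy=np.array([0,0,-1.]); xx=np.cross(yy,zx)
d=np.array([x,y,z])-s['tool_pos']
print('turn',round(t,1),'shift cm after',np.round([d@xx/10,d@yy/10,d@zx/10],2),'now axes',np.round(d@R/10,2))
E
python3 -m inch '[[0,0,0,0,8],[0,0,0,0,8],[0,0,0,0,8],[0,0,0,0,8],[0,0,0,0,8],[0,0,0,0,8],[0,0,0,0,8],[0,0,0,0,8],[0,0,0,0,8],[0,0,0,0,0]]' 40
python3 to.py 467.4 179.8 240 -7 f
```

```text
clock: 1.1
tool_pos: [261.8, 567.2, 238.2]
orientation: [[-0.118, 0.0, 0.993], [-0.993, -0.001, -0.118], [0.001, -1.0, 0.0]]
force: [0.1, -1.0, -0.7]
opening: 88.4
1.1 [261.8 567.2 238.2] [[-0.118, 0.0, 0.993], [-0.993, -0.001, -0.118], [0.001, -1.0, 0.0]] F [ 0.1 -1.  -0.7] op 88.4
turn 0.2 shift cm after [35.94 -0.18 25.13] now axes [36.03 -0.13 25.01]
```

```bash
python3 -m inch '[[0,3.6,0,2.5,0],[0,3.6,0,2.5,0],[0,3.6,0,2.5,0],[0,3.6,0,2.5,0],[0,3.6,0,2.5,0],[0,3.6,0,2.5,0],[0,3.6,0,2.5,0],[0,3.6,0,2.5,0],[0,3.6,0,2.5,0],[0,3.6,0,2.5,0]]'
python3 - <<'E'
from meas import *
im,d,W=cap('wrist');cv2.imwrite('pics/w1.png',im);np.savez('w.npz',im=im,W=W)
m=(W[...,2]>98)&(W[...,2]<130);P=W[m&(W[...,0]>400)&(W[...,0]<540)&(W[...,1]>70)&(W[...,1]<240)]
print(len(P),rect(P),P.min(0),P.max(0))
E
python3 to.py 467.4 179.8 91 -7 f
```

```text
clock: 2.1
tool_pos: [468.3, 178.7, 238.7]
orientation: [[-0.114, -0.0, 0.993], [-0.993, 0.0, -0.114], [-0.0, -1.0, -0.0]]
force: [1.1, -0.2, -0.3]
opening: 88.2
1282 (array([462.7, 153.5]), array([99.8, 13.9]), 83.7) [451.70611814 103.98062962  98.02072781] [472.47343681 202.93905618 125.19341309]
2.15 [472.4 169.5 239.1] [[-0.127, 0.004, 0.992], [-0.992, -0.006, -0.127], [0.005, -1.0, 0.004]] F [ 3.1 -5.2  1.1] op 88.4
turn -0.3 shift cm after [-0.96 14.81 -0.62] now axes [-1.03 14.8  -0.69]
```

View pics/w1.png

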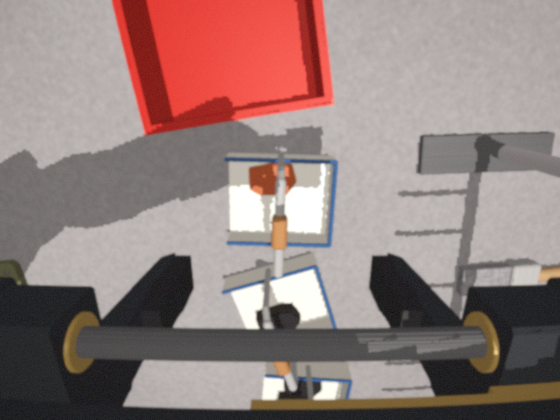

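```bash
python3 -m inch '[[0,0,0,0,-0.5],[0,0,0,0,0],[0,0,0,0,0],[0,0,2,0,0],[0,0,3,0,0],[0,0,2,0,0],[0,0,1,0,0],[0,0,0,0,0],[0,0,0,0,0],[0,0,0,0,0]]'
python3 - <<'E'
from meas import *
im,d,W=cap('wrist')
m=(W[...,2]>98)&(W[...,2]<130);P=W[m&(W[...,0]>400)&(W[...,0]<540)&(W[...,1]>70)&(W[...,1]<240)]
print(len(P),rect(P),P.min(0),P.max(0))
E
python3 to.py 465.8 181.3 91 -6.3 f
```

```text
clock: 3.15
tool_pos: [468.4, 180.9, 159.7]
orientation: [[-0.109, 0.002, 0.994], [-0.994, 0.001, -0.109], [-0.001, -1.0, 0.002]]
force: [-0.2, 0.9, 0.4]
opening: 87.9
2148 (array([463. , 156.3]), array([94.8, 14. ]), 82.3) [451.97126258 109.83617513  98.004046  ] [472.58895058 203.18012286 124.38781478]
3.2 [468.4 180.8 159.7] [[-0.109, 0.002, 0.994], [-0.994, 0.001, -0.109], [-0.001, -1.0, 0.002]] F [-0.  -0.8  0.6] op 88.0
turn 0.0 shift cm after [-0.02  6.87 -0.26] now axes [-0.01  6.87 -0.27]
```

```bash
python3 -m inch '[[0,0,2,-0.25,0],[0,0,2.5,0,0],[0,0,1.9,0,0],[0,0,0.5,0,0],[0,0,0,0,0],[255,0,0,0,0],[255,0,0,0,0],[255,0,0,0,0],[255,0,0,0,0],[255,0,0,0,0]]' 40
python3 -m inch '[[255,0,0,0,0],[255,0,0,0,0],[255,0,-1,0,0],[255,0,-1,0,0],[255,0,-2,0,0],[255,0,-2,0,0],[255,0,-2,0,0],[255,0,0,0,0],[255,0,0,0,0],[255,0,0,0,0]]'
python3 - <<'E'
from h import *
im,d,W=cap('wrist');im2,_,_=cap('scene');cv2.imwrite('pics/c2.png',np.hstack([im[:,:],cv2.resize(im2[90:250,180:400],(560,420))])[:, :][::1])
i=cv2.imread('pics/c2.png');cv2.imwrite('pics/c2.png',cv2.resize(i,(800,300)))
E
python3 to.py 0 0 0 0
```

```text
clock: 4.2
tool_pos: [465.4, 180.7, 90.0]
orientation: [[-0.11, 0.0, 0.994], [-0.994, 0.0, -0.11], [-0.0, -1.0, 0.0]]
force: [0.1, 0.4, -0.5]
opening: 50.2
clock: 5.2
tool_pos: [464.8, 180.5, 169.3]
orientation: [[-0.11, -0.001, 0.994], [-0.994, -0.0, -0.11], [0.0, -1.0, -0.001]]
force: [-1.0, 0.1, -0.1]
opening: 0.6
5.3 [464.7 180.4 169. ] [[-0.11, -0.002, 0.994], [-0.994, -0.001, -0.11], [0.001, -1.0, -0.001]] F [-0.1  0.   0.2] op 0.5
turn -6.3 shift cm after [ 18.04  16.9  -46.47] now axes [ 23.01  16.98 -44.19]
```

View pics/c2.png

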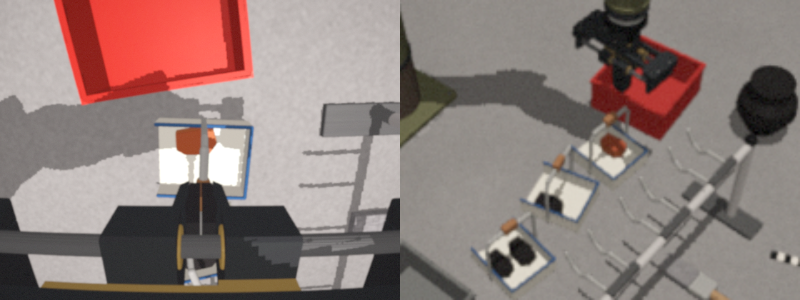

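The fingers were still closing when I lifted, so they missed the bar. The pan hasn't moved. I'll reopen part way, go back down, wait for the close, then lift.

```bash
python3 -m inch '[[130,0,0,0,0],[130,0,0,0,0],[130,0,0,0,0],[130,0,0,0,0],[130,0,0,0,0],[130,0,0,0,0],[130,0,2,0,0],[130,0,3,0,0],[130,0,2,0,0],[130,0,0.9,0,0]]' 40
python3 -m inch '[[255,0,0,0,0],[255,0,0,0,0],[255,0,0,0,0],[255,0,0,0,0],[255,0,0,0,0],[255,0,0,0,0],[255,0,0,0,0],[255,0,0,0,0],[255,0,0,0,0],[255,0,0,0,0]]'
python3 -m inch '[[255,0,-1,0,0],[255,0,-1,0,0],[255,0,-2,0,0],[255,0,-3,0,0],[255,0,-3,0,0],[255,0,-3,0,0],[255,0,-2,0,0],[255,0,0,0,0],[255,0,0,0,0],[255,0,0,0,0]]'
python3 - <<'E'
from h import *
im,d,W=cap('wrist');im2,_,W2=cap('scene');i=np.hstack([im,cv2.resize(im2[60:250,180:433],(560,420))]);cv2.imwrite('pics/c3.png',cv2.resize(i,(800,300)))
E
```

```text
clock: 6.3
tool_pos: [464.5, 180.4, 89.2]
orientation: [[-0.11, -0.002, 0.994], [-0.994, -0.001, -0.11], [0.001, -1.0, -0.002]]
force: [0.3, 0.6, 0.9]
opening: 43.1
clock: 7.3
tool_pos: [466.5, 181.0, 91.7]
orientation: [[-0.11, 0.003, 0.994], [-0.994, 0.001, -0.11], [-0.002, -1.0, 0.003]]
force: [0.1, -0.3, 5.1]
opening: 7.3
clock: 8.3
tool_pos: [464.1, 180.2, 239.6]
orientation: [[-0.109, -0.003, 0.994], [-0.994, -0.001, -0.109], [0.001, -1.0, -0.003]]
force: [-0.4, -1.1, -4.8]
opening: 7.1
```

View pics/c3.png

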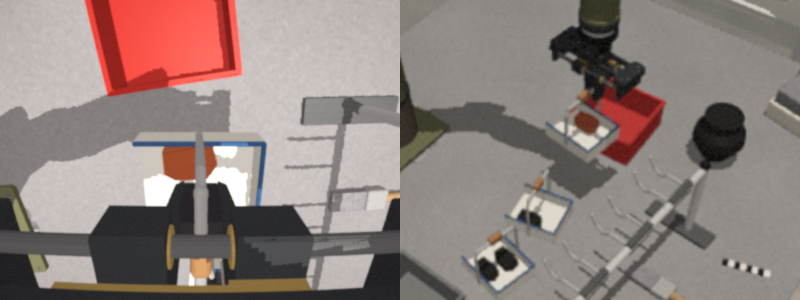

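Pan_b is lifted level, with the red sherd still in it. Before moving over, I'll check the red crate with the wrist camera.

```bash
cat > crate.py <<'E'
import sys; from meas import *
def crate(cam,red):
    im,d,W=cap(cam); b,g,r=[im[...,i].astype(int) for i in range(3)]
    col=(r>2*g)&(r>2*b)&(r>70)&(g<60) if red else (abs(r-g)<25)
    m=col&(W[...,2]>68)&(W[...,2]<82)
    P=W[m]; c=(430,336) if red else (393,-350)
    P=P[np.hypot(P[:,0]-c[0],P[:,1]-c[1])<170]; print(cam,len(P),rect(P),P[:,:2].min(0).round(0),P[:,:2].max(0).round(0))
if __name__=='__main__':
    for c in sys.argv[2:]: crate(c,sys.argv[1]=='red')
E
python3 crate.py red wrist top scene; python3 to.py 423 364 240 2 f
```

```text
wrist 1105 (array([432.4, 301.1]), array([115. , 165.3]), 89.8) [350. 244.] [515. 359.]
top 77 (array([404.3, 333.7]), array([179.6,  96.9]), 86.6) [351. 246.] [458. 420.]
scene 127 (array([450.1, 332.8]), array([152.3, 175.9]), 3.4) [369. 248.] [526. 423.]
8.55 [464.9 180.5 240. ] [[-0.11, -0.001, 0.994], [-0.994, -0.001, -0.11], [0.001, -1.0, -0.001]] F [-0.9  1.  -4.2] op 7.3
turn -8.3 shift cm after [-18.49  -0.    -3.55] now axes [-1.778e+01 -1.000e-02 -6.180e+00]
```

```bash
python3 -m inch '[[255,0,0,0,-4.1],[255,0,0,0,-4.2],[255,-2,0,-0.3,0],[255,-3,0,-0.6,0],[255,-4,0,-0.8,0],[255,-4,0,-0.8,0],[255,-3,0,-0.6,0],[255,-2,0,-0.4,0],[255,-0.3,0,0,0],[255,0,0,0,0]]'
python3 -m inch '[[255,0,2,0,0],[255,0,3,0,0],[255,0,3,0,0],[255,0,2.4,0,0],[255,0,1,0,0],[255,0,0,0,0],[255,0,0,0,0],[255,0,0,0,0],[255,0,0,0,0],[255,0,0,0,0]]'
python3 to.py 424 362 126 2 f
python3 - <<'E'
from h import *
im,d,W=cap('wrist');im2,_,W2=cap('scene');i=np.hstack([im,cv2.resize(im2[30:220,200:453],(560,420))]);cv2.imwrite('pics/c4.png',cv2.resize(i,(800,300)))
E
```

```text
clock: 9.55
tool_pos: [423.9, 361.9, 240.2]
orientation: [[0.036, -0.0, 0.999], [-0.999, -0.001, 0.036], [0.001, -1.0, -0.0]]
force: [0.7, -1.2, -4.1]
opening: 6.8
clock: 10.55
tool_pos: [424.3, 362.6, 127.5]
orientation: [[0.035, 0.001, 0.999], [-0.999, 0.001, 0.035], [-0.001, -1.0, 0.001]]
force: [-0.4, -0.0, -4.5]
opening: 7.1
10.55 [424.3 362.6 127.5] [[0.035, 0.001, 0.999], [-0.999, 0.001, 0.035], [-0.001, -1.0, 0.001]] F [-0.4 -0.  -4.5] op 7.1
turn 0.0 shift cm after [ 0.06  0.15 -0.03] now axes [ 0.06  0.15 -0.03]
```

View pics/c4.png

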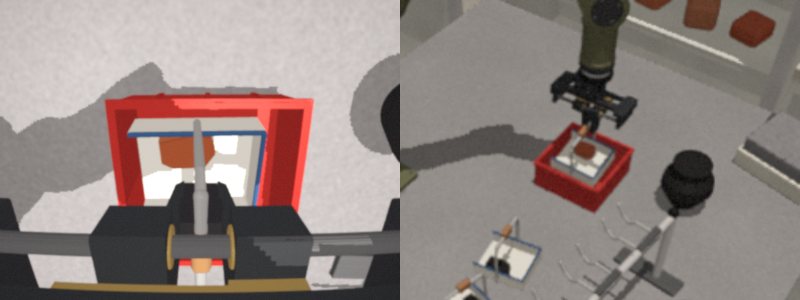

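```bash
python3 -m inch '[[255,0,0,0,0],[255,0,0,-0.5,0],[255,0,0,-0.5,0],[255,0,0,-0.5,0],[255,0,0,-0.5,0],[255,0,0,-0.5,0],[255,0,0,-0.5,0],[255,0,0,-0.5,0],[255,0,0,-0.5,0],[255,0,0,0,0]]' 20
python3 - <<'E'
from h import *
im,d,W=cap('wrist');im2,_,W2=cap('scene');i=np.hstack([im,cv2.resize(im2[30:220,200:453],(560,420))]);cv2.imwrite('pics/c5.png',cv2.resize(i,(800,300)))
E
```

```text
clock: 11.65
tool_pos: [382.8, 360.9, 126.6]
orientation: [[0.036, -0.001, 0.999], [-0.999, -0.0, 0.036], [0.0, -1.0, -0.001]]
force: [2.7, 0.8, -3.5]
opening: 7.0
```

View pics/c5.png

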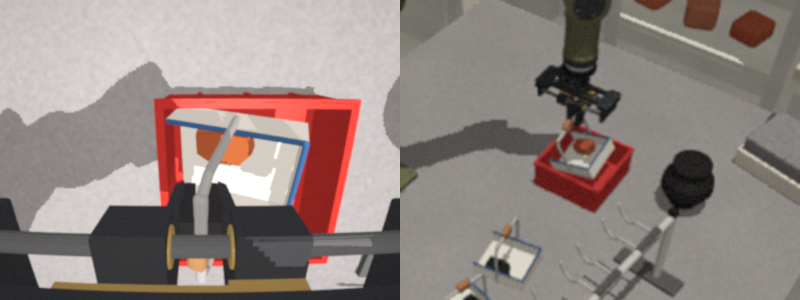

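The pivot works. The pan is tipping against the crate wall with under 3 N, so I'll continue.

```bash
python3 -m inch '[[255,0,0,-0.7,0],[255,0,0,-0.8,0],[255,0,0,-0.8,0],[255,0,0,-0.8,0],[255,0,0,-0.8,0],[255,0,0,-0.8,0],[255,0,0,-0.8,0],[255,0,0,-0.8,0],[255,0,0,-0.5,0],[255,0,0,0,0]]'
python3 - <<'E'
from h import *
im,d,W=cap('wrist');im2,_,W2=cap('scene');i=np.hstack([im,cv2.resize(im2[30:220,200:453],(560,420))]);cv2.imwrite('pics/c6.png',cv2.resize(i,(800,300)))
E
```

```text
clock: 12.75
tool_pos: [315.0, 358.6, 126.8]
orientation: [[0.036, -0.001, 0.999], [-0.999, -0.0, 0.036], [0.0, -1.0, -0.001]]
force: [2.8, 0.1, -3.4]
opening: 6.1
```

View pics/c6.png

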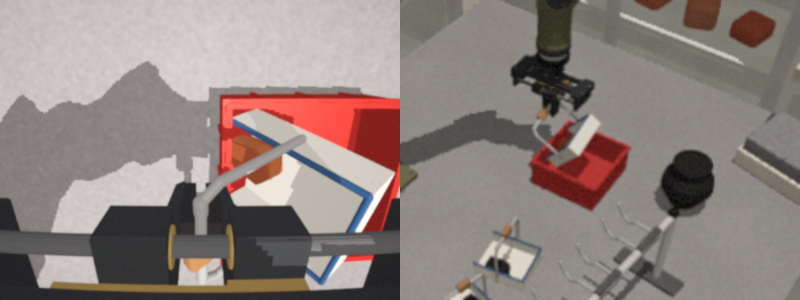

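The pan is at roughly 60° and the sherd has slid to the lip against the crate wall. I'll grip harder to hold the tilt and back off slightly, so the sherd slides through the gap.

```bash
python3 -m inch '[[255,0,0,-0.5,0],[255,0,0,-0.3,0],[255,0,0,0,0],[255,0,0,0,0],[255,0,0,0.5,0],[255,0,-0.3,0.5,0],[255,0,-0.3,0.5,0],[255,0,-0.3,0.5,0],[255,0,-0.3,0.5,0],[255,0,0,0,0]]' 60
python3 - <<'E'
from h import *
F=[]
for n in range(3):
    im,d,W=cap('wrist');F.append(ctrl.read_state()['force'])
print(np.mean(F,0))
im2,_,W2=cap('scene');i=np.hstack([im,cv2.resize(im2[30:220,200:453],(560,420))]);cv2.imwrite('pics/c7.png',cv2.resize(i,(800,300)))
E
```

```text
clock: 13.85
tool_pos: [333.8, 359.2, 139.2]
orientation: [[0.034, 0.001, 0.999], [-0.999, 0.001, 0.034], [-0.001, -1.0, 0.001]]
force: [0.0, 1.0, -3.5]
opening: 5.1
[-0.80289209  0.30335329 -3.24707177]
```

View pics/c7.png

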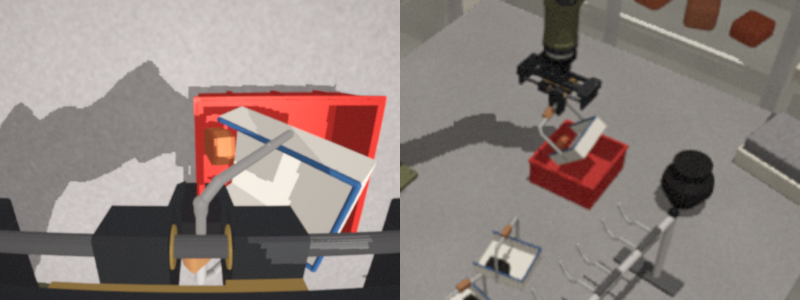

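The sherd is out, leaning on the crate wall at (218,147) in the left view, and the pan is empty. Next: lift out, carry the pan to its old place, let it swing level under a lighter grip, and set it down.

```bash
python3 -m inch '[[255,0,-0.5,0.8,0],[255,0,-0.7,0.8,0],[255,0,-1,0.5,0],[255,0,-2,0,0],[255,0,-3,0,0],[255,0,-3,0,6.4],[255,0,-1,0,0],[255,0,0,0,0],[255,0,0,0,0],[255,0,0,0,0]]' 60
python3 crate.py red wrist top
python3 to.py 463 182 250 -4.4 f
```

```text
clock: 15.05
tool_pos: [353.3, 359.1, 249.3]
orientation: [[-0.076, -0.002, 0.997], [-0.997, -0.002, -0.076], [0.002, -1.0, -0.002]]
force: [-0.9, 1.6, -4.2]
opening: 5.4
wrist 750 (array([411.9, 339.8]), array([167.4, 153.2]), 2.5) [325. 260.] [495. 417.]
top 254 (array([415.8, 334.6]), array([173.5, 171.7]), 3.0) [329. 246.] [506. 425.]
15.15 [353.4 359.3 249.5] [[-0.076, -0.002, 0.997], [-0.997, -0.002, -0.076], [0.002, -1.0, -0.002]] F [-0.6 -0.4 -3.5] op 5.1
turn 0.0 shift cm after [16.83 -0.05 12.28] now axes [16.84 -0.03 12.27]
```

```bash
python3 -m inch '[[255,2,0,1.3,0],[255,2.5,0,1.8,0],[255,3,0,2.2,0],[255,3,0,2.2,0],[255,2.5,0,1.8,0],[255,2,0,1.6,0],[255,1.8,0,1.4,0],[255,0,0,0,0],[255,0,0,0,0],[255,0,0,0,0]]' 60
python3 -m inch '[[255,0,2,0,0],[255,0,2,0,0],[255,0,3,0,0],[255,0,2,0,0],[255,0,1,0,0],[255,0,0,0,0],[255,0,0,0,0],[255,0,0,0,0],[255,0,0,0,0],[255,0,0,0,0]]' 8
python3 - <<'E'
from meas import *
st();im,d,W=cap('scene')
P=W[(W[...,0]>380)&(W[...,0]<560)&(W[...,1]>85)&(W[...,1]<240)&(W[...,2]>20)&(W[...,2]<125)]
hsv=cv2.cvtColor(im,cv2.COLOR_BGR2HSV);print(P.min(0),P.max(0))
cv2.imwrite('pics/c8.png',cv2.resize(im[60:250,200:453],(760,570)))
E
```

```text
clock: 16.15
tool_pos: [462.8, 183.9, 250.3]
orientation: [[-0.075, -0.001, 0.997], [-0.997, 0.0, -0.075], [-0.0, -1.0, -0.001]]
force: [-0.0, 1.5, -2.9]
opening: 5.1
clock: 17.15
tool_pos: [464.1, 183.1, 151.4]
orientation: [[-0.077, 0.001, 0.997], [-0.997, 0.001, -0.077], [-0.001, -1.0, 0.001]]
force: [0.3, 0.3, -2.3]
opening: 6.0
17.15 [464.1 183.1 151.4] [[-0.077, 0.001, 0.997], [-0.997, 0.001, -0.077], [-0.001, -1.0, 0.001]] F [ 0.3  0.3 -2.3] op 6.0
[395.02783885 112.03573834  41.06807688] [523.13466559 237.29513744 122.35002455]
```

View pics/c8.png

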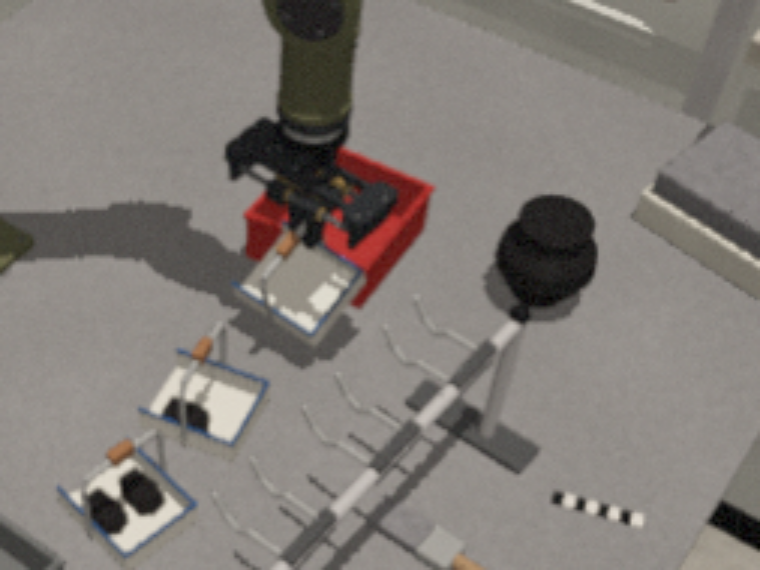

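The pan is empty and hanging nearly level over its old place. I'll set it down, release, and find the wood grip with the wrist camera.

```bash
python3 -m inch '[[255,0,1,0,0],[255,0,2,0,0],[255,0,2,0,0],[255,0,0.7,0,0],[255,0,0.6,0,0],[255,0,0,0,0],[255,0,0,0,0],[130,0,0,0,0],[130,0,0,0,0],[130,0,0,0,0]]' 8
python3 -m inch '[[130,0,0,0,0],[130,0,0,0,0],[130,0,0,0,0],[130,0,0,0,0],[130,0,-2,0,0],[130,0,-3,0,0],[130,0,-2,0,0],[130,0,0,0,0],[130,0,0,0,0],[130,0,0,0,0]]'
cat > wood.py <<'E'
import sys; from meas import *
def wood(cx,cy,yaw=None,z0=98,cam='wrist',zb=110):
    im,d,W=cap(cam);h=cv2.cvtColor(im,cv2.COLOR_BGR2HSV)
    near=(np.hypot(W[...,0]-cx,W[...,1]-cy)<75)
    m=near&(W[...,2]>zb+6)&(W[...,2]<zb+18)&(h[...,1]>110); P=W[m]
    H=W[near&(W[...,2]>z0)&(W[...,2]<z0+32)]; B=W[near&(W[...,2]>18)&(W[...,2]<42)]
    if len(P)>4: print('wood',len(P),P.mean(0).round(1),rect(P))
    if len(H)>4: print('handle',len(H),rect(H))
    if len(B)>4: print('walls',len(B),rect(B))
if __name__=='__main__': wood(float(sys.argv[1]),float(sys.argv[2]))
E
python3 wood.py 463 154; python3 to.py 463 154 91 -4.4 f
```

```text
clock: 18.2
tool_pos: [464.1, 183.2, 87.6]
orientation: [[-0.077, 0.001, 0.997], [-0.997, 0.0, -0.077], [-0.001, -1.0, 0.001]]
force: [0.2, 0.5, 0.3]
opening: 29.8
clock: 19.2
tool_pos: [463.0, 182.6, 156.8]
orientation: [[-0.077, -0.002, 0.997], [-0.997, -0.001, -0.077], [0.001, -1.0, -0.002]]
force: [-0.8, 0.2, 0.2]
opening: 43.3
wood 958 [455.7 194.1 122.3] (array([455.5, 192.8]), array([28.7, 12.3]), 86.8)
handle 2228 (array([454.8, 187.4]), array([83.3, 13.8]), 87.0)
walls 1796 (array([467.3, 151.2]), array([136.7,  63.2]), 26.7)
19.25 [463.  182.6 156.7] [[-0.077, -0.002, 0.997], [-0.997, -0.001, -0.077], [0.001, -1.0, -0.002]] F [ 0.2 -0.2 -0. ] op 43.1
turn 0.0 shift cm after [2.85 6.57 0.22] now axes [2.85 6.57 0.23]
```

```bash
python3 - <<'E'
from meas import *
im,d,W=cap('wrist');im2,_,W2=cap('scene');i=np.hstack([im,cv2.resize(im2[60:250,180:433],(560,420))]);cv2.imwrite('pics/c9.png',cv2.resize(i,(800,300)))
E
```

```text
(no output)
```

View pics/c9.png

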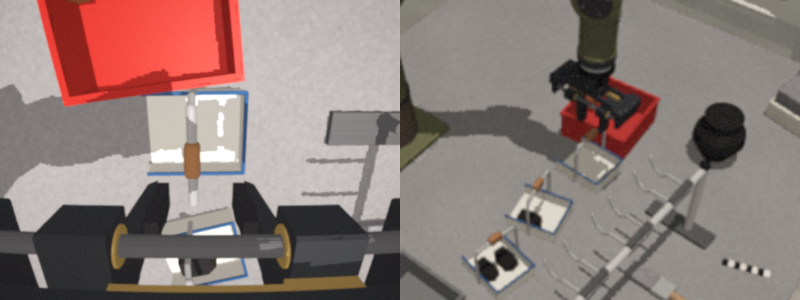

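```bash
python3 to.py 455.6 193 92 -3.3 f
```

```text
19.35 [463.1 182.7 156.8] [[-0.077, -0.002, 0.997], [-0.997, -0.001, -0.077], [0.001, -1.0, -0.002]] F [-0.3  0.3 -0. ] op 43.3
turn -1.1 shift cm after [-0.99  6.48 -0.81] now axes [-0.98  6.48 -0.82]
```

```bash
python3 -m inch '[[130,-0.5,0,-0.4,-1.1],[130,-0.5,0,-0.4,0],[130,0,2,0,0],[130,0,2.5,0,0],[130,0,1.5,0,0],[130,0,0.5,0,0],[255,0,0,0,0],[255,0,0,0,0],[255,0,0,0,0],[255,0,0,0,0]]' 40
python3 -m inch '[[255,0,0,0,0],[255,0,0,0,0],[255,0,-1,0,0],[255,0,-2,0,0],[255,0,-3,0,0],[255,0,-3,0,0],[255,0,-3,0,0],[255,0,-3,0,0],[255,0,-2,0,0],[255,0,0,0,0]]'
python3 - <<'E'
from meas import *
for n in('top','wrist','scene'):
    im,d,W=cap(n);np.savez(n+'.npz',im=im,W=W)
    P=W[(W[...,2]>180)&(W[...,2]<235)&(W[...,0]>605)&(W[...,0]<780)&(abs(W[...,1])<280)];print(n,len(P),len(P) and rect(P))
    if len(P)>5:
        T=P[(P[:,2]>205)&(P[:,0]<660)]
        lab=np.round(T[:,1]/12)
        for l in np.unique(lab): q=T[lab==l];print('  tip y',q.mean(0).round(0),len(q), 'xmin',q[:,0].min().round(0))
        h=np.array([P[:,1].min(),P[:,1].max()]); 
        ps=P[(P[:,2]>208)&(P[:,0]>675)]; 
        for sgn in(1,-1):
            q=ps[ps[:,1]*sgn>140]
            if len(q): print('  post',q.mean(0).round(1),len(q))
E
```

```text
clock: 20.35
tool_pos: [456.6, 193.6, 93.4]
orientation: [[-0.057, 0.001, 0.998], [-0.998, 0.001, -0.057], [-0.001, -1.0, 0.001]]
force: [-1.0, 0.4, -1.6]
opening: 13.3
clock: 21.35
tool_pos: [457.7, 193.8, 265.3]
orientation: [[-0.058, 0.005, 0.998], [-0.998, 0.003, -0.058], [-0.003, -1.0, 0.005]]
force: [-0.3, 0.2, -3.4]
opening: 13.2
top 988 (array([674.5, -34.9]), array([450.3, 101. ]), 86.0)
  tip y [ 627. -188.  215.] 7 xmin 616.0
  tip y [ 616. -186.  221.] 1 xmin 616.0
  tip y [ 623. -135.  220.] 8 xmin 617.0
  tip y [631. -58. 216.] 10 xmin 622.0
  tip y [633.  -8. 215.] 4 xmin 627.0
  tip y [633.  -5. 219.] 4 xmin 627.0
  tip y [638.  71. 219.] 9 xmin 632.0
  tip y [644. 123. 216.] 8 xmin 637.0
  post [728.5 170.3 215.7] 43
  post [ 703.2 -199.1  213.4] 117
wrist 227 (array([645.6,  96.1]), array([57.3, 28.2]), 86.1)
  tip y [636.  71. 212.] 75 xmin 630.0
  tip y [639. 123. 212.] 84 xmin 633.0
scene 1369 (array([675.2, -41.3]), array([444.8, 102. ]), 86.2)
  tip y [ 622. -191.  215.] 19 xmin 615.0
  tip y [ 627. -140.  213.] 11 xmin 620.0
  tip y [ 626. -137.  216.] 6 xmin 618.0
  tip y [631. -61. 215.] 16 xmin 624.0
  tip y [636. -10. 214.] 14 xmin 629.0
  tip y [635.  -6. 213.] 1 xmin 635.0
  tip y [645.  64. 212.] 2 xmin 643.0
  tip y [640.  69. 215.] 14 xmin 634.0
  tip y [644. 121. 215.] 14 xmin 637.0
  tip y [647. 126. 207.] 1 xmin 647.0
  post [730.3 167.6 213.4] 35
  post [ 705.9 -201.1  213.2] 176
```

Rack found: yaw −3.9°, with hooks at about (664, 95), (655, −35) and (646, −165). To clear the prongs the bar has to come in at about z 243, above the tips but with the pan walls still below the prongs.

```bash
python3 to.py 474 108 265 -3.9 f; python3 to.py 664 95 225 -3.9 f
```

```text
21.5 [455.4 193.  261.7] [[-0.057, -0.002, 0.998], [-0.998, -0.001, -0.057], [0.001, -1.0, -0.002]] F [ 0.  -0.2 -3.2] op 13.7
turn 0.6 shift cm after [ 8.36 -0.33  2.44] now axes [ 8.38 -0.32  2.35]
21.5 [455.4 193.  261.7] [[-0.057, -0.002, 0.998], [-0.998, -0.001, -0.057], [0.001, -1.0, -0.002]] F [ 0.  -0.2 -3.2] op 13.7
turn 0.6 shift cm after [ 8.36  3.67 21.48] now axes [ 8.59  3.64 21.4 ]
```

```bash
python3 -m inch '[[255,1.4,0,0.4,0.6],[255,2.5,0,0.7,0],[255,2.5,0,0.7,0],[255,2,0,0.6,0],[255,0,1,0,0],[255,0,1.7,0,0],[255,0,1,0,0],[255,0,0,0,0],[255,0,0,0,0],[255,0,0,0,0]]'
python3 - <<'E'
from meas import *
im,d,W=cap('wrist')
P=W[(W[...,2]>180)&(W[...,2]<235)&(W[...,0]>605)&(W[...,0]<780)&(abs(W[...,1])<280)]
T=P[(P[:,2]>205)&(P[:,0]<660)]
lab=np.round(T[:,1]/12)
for l in np.unique(lab): q=T[lab==l];print('  tip y',q.mean(0).round(0),len(q), 'xmin',q[:,0].min().round(0))
E
python3 to.py 664 95 225 -3.9 f
```

```text
clock: 22.5
tool_pos: [475.1, 108.3, 226.1]
orientation: [[-0.068, 0.001, 0.998], [-0.998, 0.0, -0.068], [-0.0, -1.0, 0.001]]
force: [0.3, -0.7, -2.5]
opening: 13.3
22.55 [475.2 108.3 226.2] [[-0.068, 0.001, 0.998], [-0.998, 0.0, -0.068], [-0.0, -1.0, 0.001]] F [ 0.4 -0.2 -3.3] op 13.2
turn 0.0 shift cm after [ 0.04  0.12 18.93] now axes [ 0.05  0.14 18.93]
```

```bash
python3 -m inch '[[255,0,0,1.5,0],[255,0,0,2.5,0],[255,0,0,3,0],[255,0,0,3,0],[255,0,0,3,0],[255,0,0,2.5,0],[255,0,0,2,0],[255,0,0,1.4,0],[255,0,0,0,0],[255,0,0,0,0]]'
python3 -m inch '[[255,0,1,0,0],[255,0,1,0,0],[255,0,1,0,0],[255,0,0.5,0,0],[255,0,0.3,0,0],[255,0,0.2,0,0],[255,0,0.2,0,0],[255,0,0,0,0],[255,0,0,0,0],[255,0,0,0,0]]'
python3 -c "
from h import *;st();im,d,W=cap('scene');st();cv2.imwrite('pics/c10.png',cv2.resize(im[100:290,230:483],(760,570)))"
```

```text
clock: 23.55
tool_pos: [662.6, 95.3, 225.6]
orientation: [[-0.068, -0.001, 0.998], [-0.998, 0.0, -0.068], [0.0, -1.0, -0.001]]
force: [-0.8, -0.4, -3.1]
opening: 13.6
clock: 24.55
tool_pos: [663.5, 95.2, 184.0]
orientation: [[-0.068, 0.001, 0.998], [-0.998, 0.0, -0.068], [-0.0, -1.0, 0.001]]
force: [-0.8, 1.1, -3.1]
opening: 13.3
24.55 [663.5  95.2 184. ] [[-0.068, 0.001, 0.998], [-0.998, 0.0, -0.068], [-0.0, -1.0, 0.001]] F [-0.8  1.1 -3.1] op 13.3
24.6 [663.5  95.2 184. ] [[-0.068, 0.0, 0.998], [-0.998, 0.0, -0.068], [-0.0, -1.0, 0.0]] F [-0.5  0.2 -2.9] op 13.3
```

View pics/c10.png

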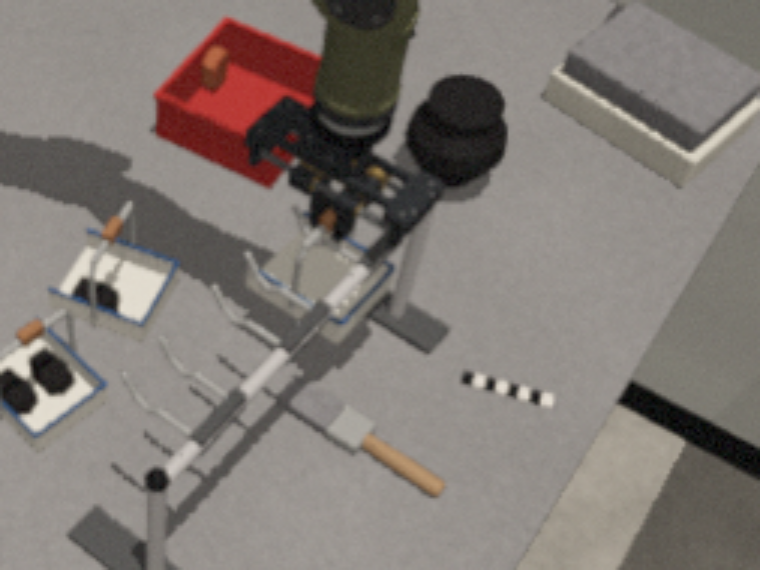

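The bar is between the tips and the rail, over the dips. I'll seat it, release part way and go up.

```bash
python3 -m inch '[[255,0,0.1,0,0],[255,0,0.1,0,0],[255,0,0.1,0,0],[255,0,0,0,0],[255,0,0,0,0],[150,0,0,0,0],[150,0,0,0,0],[150,0,0,0,0],[150,0,0,0,0],[150,0,0,0,0]]'
python3 -m inch '[[150,0,0,0,0],[150,0,0,0,0],[150,0,-0.5,0,0],[150,0,-1,0,0],[150,0,-2,0,0],[150,0,-2,0,0],[150,0,-3,0,0],[150,0,-2,0,0],[150,0,0,0,0],[150,0,0,0,0]]'
python3 - <<'E'
from meas import *
for cam in('wrist','scene'):
    im,d,W=cap(cam);h=cv2.cvtColor(im,cv2.COLOR_BGR2HSV)
    m=(np.hypot(W[...,0]-664,W[...,1]-95)<70)&(W[...,2]>195)&(W[...,2]<222)&(h[...,1]>110)&(h[...,0]<25);P=W[m]
    print(cam,len(P),len(P) and P.mean(0).round(1),len(P) and P[:,2].max(), len(P)>4 and rect(P))
im,d,W=cap('top');P=W[(W[...,2]>112)&(W[...,2]<140)&(W[...,0]>560)&(W[...,0]<760)&(abs(W[...,1]-95)<70)];print('walls',len(P),rect(P),P[:,2].max())
Q=W[(W[...,2]>18)&(W[...,2]<42)&(W[...,0]>370)&(W[...,0]<560)&(abs(W[...,1]-10)<75)];print('P2',rect(Q))
Q=W[(W[...,2]>18)&(W[...,2]<42)&(W[...,0]>370)&(W[...,0]<560)&(abs(W[...,1]+148)<80)];print('P3',rect(Q))
E
python3 crate.py grey top scene; python3 crate.py red top
```

```text
clock: 25.6
tool_pos: [663.3, 95.2, 180.5]
orientation: [[-0.068, -0.0, 0.998], [-0.998, 0.0, -0.068], [0.0, -1.0, -0.0]]
force: [0.6, 0.0, -0.3]
opening: 36.5
clock: 26.6
tool_pos: [663.4, 95.1, 286.2]
orientation: [[-0.068, 0.001, 0.998], [-0.998, 0.0, -0.068], [-0.0, -1.0, 0.001]]
force: [-0.1, 0.2, -0.4]
opening: 36.7
wrist 617 [663.1  95.8 211.6] 213.87120828075513 (array([663.2,  94.7]), array([28.1, 11.5]), 86.3)
scene 28 [667.2  88.5 209.9] 214.77178519555412 (array([667.4,  89.9]), array([21.2, 10. ]), 82.1)
walls 81 (array([673.2,  72.5]), array([107.3, 109.3]), 61.9) 137.50590364796517
P2 (array([449.4,  12.1]), array([121.6, 101.6]), 11.0)
P3 (array([ 465.1, -148.1]), array([104.8, 120.5]), 78.0)
top 440 (array([ 393.3, -350.2]), array([176.6, 176.8]), 88.3) [ 303. -439.] [ 483. -260.]
scene 655 (array([ 394.2, -318.9]), array([244. , 181.4]), 89.0) [ 302. -442.] [ 484. -198.]
top 140 (array([414.5, 376. ]), array([171.8,  96.6]), 0.4) [328. 328.] [500. 425.]
```

Pan_b is seated: the wood top is at z 213 as expected, and it is centred on hook 1. Next is the middle pan, gripping its bar on the −y side where its sherd lies.

```bash
python3 to.py 454.5 -16 286 10.3 f
```

```text
26.9 [662.9  95.2 284.8] [[-0.068, -0.002, 0.998], [-0.998, -0.0, -0.068], [0.0, -1.0, -0.002]] F [-0.8 -1.  -0.3] op 36.2
turn -14.2 shift cm after [  7.21  -0.12 -22.49] now axes [ 12.51  -0.09 -20.04]
```

```bash
python3 -m inch '[[120,1.3,0,-2,0],[120,2,0,-3.5,0],[120,2.5,0,-4,0],[120,2.5,0,-4,0],[120,2.5,0,-4,0],[120,1.7,1,-2.5,0],[120,0,4,0,-7],[120,0,4,0,-7.2],[120,0,3,0,0],[120,0,0,0,0]]'
python3 wood.py 449.5 11.5; python3 to.py 454.5 -16 90 10.3 f
```

```text
clock: 27.9
tool_pos: [453.0, -16.0, 162.9]
orientation: [[0.179, -0.007, 0.984], [-0.984, -0.0, 0.179], [-0.001, -1.0, -0.007]]
force: [0.8, -0.1, -0.7]
opening: 46.6
wood 1059 [446.6  10.9 122.1] (array([446.7,   9.9]), array([13.8, 28.5]), 9.5)
handle 2662 (array([446.1,  12.9]), array([ 14., 101.]), 10.2)
walls 4068 (array([449.3,   9.3]), array([118.6, 101.6]), 11.1)
27.95 [454.2 -16.1 164.7] [[0.178, -0.004, 0.984], [-0.984, -0.0, 0.178], [-0.001, -1.0, -0.004]] F [0.3 0.3 0.5] op 46.5
turn -0.0 shift cm after [-0.    7.47  0.03] now axes [0.   7.47 0.06]
```

```bash
python3 -m inch '[[120,0,2,-0.2,0],[120,0,3,0,0],[120,0,2,0,0],[120,0,0.5,0,0],[255,0,0,0,0],[255,0,0,0,0],[255,0,0,0,0],[255,0,0,0,0],[255,0,0,0,0],[255,0,0,0,0]]' 40
python3 -m inch '[[255,0,0,0,0],[255,0,0,0,0],[255,0,-1,0,0],[255,0,-2,0,0],[255,0,-3,0,0],[255,0,-4,0,0],[255,0,-4,0,0],[255,0,-3,0,0],[255,0,-1,0,0],[255,0,0,0,0]]'
python3 crate.py grey wrist top; python3 to.py 385 -378 265 0 f
```

```text
clock: 28.95
tool_pos: [453.3, -16.4, 91.2]
orientation: [[0.179, 0.0, 0.984], [-0.984, 0.0, 0.179], [0.0, -1.0, 0.0]]
force: [-0.5, 0.0, 5.6]
opening: 6.9
clock: 29.95
tool_pos: [453.6, -16.3, 271.5]
orientation: [[0.179, 0.002, 0.984], [-0.984, 0.0, 0.179], [0.0, -1.0, 0.002]]
force: [-0.3, 0.5, -4.3]
opening: 7.1
wrist 353 (array([ 392.1, -309.5]), array([189.7,  67. ]), 9.0) [ 303. -357.] [ 482. -264.]
top 442 (array([ 393.4, -350.2]), array([176.5, 176.9]), 88.3) [ 303. -439.] [ 483. -260.]
30.05 [452.2 -16.3 269.5] [[0.179, -0.003, 0.984], [-0.984, -0.0, 0.179], [-0.0, -1.0, -0.003]] F [ 0.6 -0.2 -3.6] op 7.2
turn 10.3 shift cm after [36.17  0.45 -6.72] now axes [ 34.38   0.47 -13.09]
```

Bar gripped and pan lifted. Now to the grey crate.

```bash
python3 to.py 384 -378 270 -1.7 f
python3 -m inch '[[255,0,0,0,6],[255,0,0,0,6],[255,2,0,0,0],[255,4,0,0,0],[255,4.5,0,0,0],[255,4.5,0,0,0],[255,4.5,0,0,0],[255,4.5,0,0,0],[255,4.5,0,0,0],[255,2.5,0,0,0]]'
python3 to.py 384 -378 126 -1.7 f
```

```text
30.05 [452.2 -16.3 269.5] [[0.179, -0.003, 0.984], [-0.984, -0.0, 0.179], [-0.0, -1.0, -0.003]] F [ 0.6 -0.2 -3.6] op 7.2
turn 12.0 shift cm after [36.36 -0.05 -5.74] now axes [ 3.436e+01 -3.000e-02 -1.319e+01]
clock: 31.05
tool_pos: [441.9, -330.4, 268.2]
orientation: [[-0.034, -0.004, 0.999], [-0.999, -0.001, -0.034], [0.001, -1.0, -0.004]]
force: [-0.1, -0.3, -3.9]
opening: 7.3
31.05 [ 441.9 -330.4  268.2] [[-0.034, -0.004, 0.999], [-0.999, -0.001, -0.034], [0.001, -1.0, -0.004]] F [-0.1 -0.3 -3.9] op 7.3
turn -0.3 shift cm after [ 4.93 14.22 -5.65] now axes [ 4.94 14.24 -5.57]
```

```bash
python3 -m inch '[[255,1.8,0,-2,0],[255,1.8,0,-2,0],[255,1.6,0,-1.7,0],[255,0,2,0,0],[255,0,3.5,0,0],[255,0,4,0,0],[255,0,3,0,0],[255,0,1.8,0,0],[255,0,0,0,0],[255,0,0,0,0]]'
python3 to.py 384 -378 126 -1.7 f; python3 crate.py grey top scene
```

```text
clock: 32.05
tool_pos: [385.0, -375.9, 126.5]
orientation: [[-0.03, -0.002, 1.0], [-1.0, 0.002, -0.03], [-0.002, -1.0, -0.002]]
force: [-0.2, -0.5, -3.6]
opening: 7.1
32.05 [ 385.  -375.9  126.5] [[-0.03, -0.002, 1.0], [-1.0, 0.002, -0.03], [-0.002, -1.0, -0.002]] F [-0.2 -0.5 -3.6] op 7.1
turn 0.0 shift cm after [ 0.21  0.05 -0.09] now axes [ 0.21  0.05 -0.09]
top 239 (array([ 394.1, -348.2]), array([171.5, 174.4]), 88.0) [ 309. -436.] [ 483. -260.]
scene 690 (array([ 394.1, -319. ]), array([244.3, 180.2]), 89.1) [ 302. -442.] [ 485. -198.]
```

```bash
python3 -m inch '[[255,0,0,0,0],[255,0,0,-0.5,0],[255,0,0,-0.7,0],[255,0,0,-0.7,0],[255,0,0,-0.7,0],[255,0,0,-0.7,0],[255,0,0,-0.7,0],[255,0,0,-0.7,0],[255,0,0,-0.7,0],[255,0,0,-0.7,0]]' 20
python3 -m inch '[[255,0,0,-0.7,0],[255,0,0,-0.7,0],[255,0,0,-0.7,0],[255,0,0,-0.7,0],[255,0,0,-0.7,0],[255,0,0,-0.7,0],[255,0,0,-0.7,0],[255,0,0,-0.6,0],[255,0,0,-0.5,0],[255,0,0,0,0]]' 20
python3 - <<'E'
from h import *
im,d,W=cap('wrist');im2,_,W2=cap('scene');i=np.hstack([im,cv2.resize(im2[180:330,60:260],(560,420))]);cv2.imwrite('pics/c11.png',cv2.resize(i,(800,300)))
E
python3 crate.py grey top
```

```text
clock: 33.15
tool_pos: [324.2, -374.7, 127.7]
orientation: [[-0.03, 0.0, 1.0], [-1.0, -0.0, -0.03], [0.0, -1.0, 0.0]]
force: [2.9, -0.7, -1.1]
opening: 7.7
clock: 34.15
tool_pos: [263.6, -372.9, 127.8]
orientation: [[-0.031, -0.001, 1.0], [-1.0, 0.0, -0.031], [-0.0, -1.0, -0.001]]
force: [3.2, 0.0, -3.7]
opening: 7.0
top 430 (array([ 366.2, -350. ]), array([179. , 172.9]), 88.8) [ 280. -440.] [ 454. -259.]
```

View pics/c11.png

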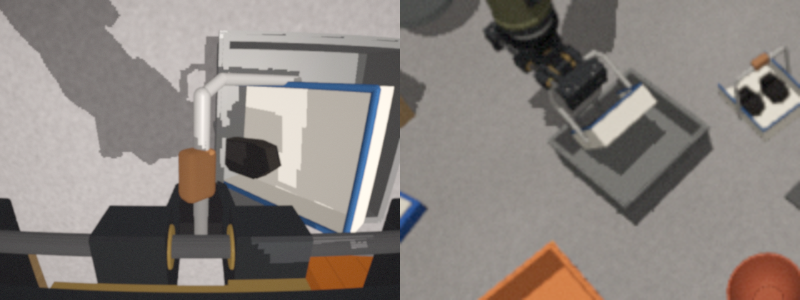

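The tilt is about 50° with the sherd at the lip. As before, I'll hold the tilt with a firm grip and back off. I'll tell whether the sherd left from the black pixels and their heights, because only one or two views remain.

```bash
python3 -m inch '[[255,0,0,-0.5,0],[255,0,0,-0.5,0],[255,0,0,0,0],[255,0,0,0,0],[255,0,0,0.5,0],[255,0,-0.3,0.5,0],[255,0,-0.3,0.5,0],[255,0,-0.3,0.5,0],[255,0,-0.3,0.5,0],[255,0,0,0,0]]' 60
cat > dark.py <<'E'
import sys; from meas import *
def dark(cam='wrist',box=(250,520,-460,-230)):
    im,d,W=cap(cam); x0,x1,y0,y1=box
    m=(im.max(2)<45)&(W[...,0]>x0)&(W[...,0]<x1)&(W[...,1]>y0)&(W[...,1]<y1)&(W[...,2]<80)&(W[...,2]>3)
    n,l,s,c=cv2.connectedComponentsWithStats(m.astype(np.uint8))
    for i in range(1,n):
        if s[i,4]>25: P=W[l==i]; print(cam,'dark n',s[i,4],'px',c[i].round(0),'med',np.median(P,0).round(0),'lo',np.percentile(P,5,0).round(0),'hi',np.percentile(P,95,0).round(0))
if __name__=='__main__':
    for c in sys.argv[1:]: dark(c)
E
python3 dark.py wrist top scene; python3 crate.py grey top; python3 -c "from h import *;st()"
```

```text
clock: 35.3
tool_pos: [280.6, -373.5, 140.1]
orientation: [[-0.029, 0.001, 1.0], [-1.0, -0.001, -0.029], [0.001, -1.0, 0.001]]
force: [0.7, 0.4, -2.7]
opening: 5.7
scene dark n 59 px [154. 241.] med [ 294. -369.   57.] lo [ 281. -379.   41.] hi [ 300. -360.   62.]
top 366 (array([ 356.7, -350.6]), array([177.7, 177. ]), 87.5) [ 271. -441.] [ 447. -259.]
35.5 [ 279.2 -373.2  139.6] [[-0.03, -0.001, 1.0], [-1.0, 0.0, -0.03], [-0.0, -1.0, -0.001]] F [-0.2  0.1 -1.9] op 5.9
```

The sherd is standing against the crate wall at x≈281–300 and z up to 62, outside the pan. The wrist force agrees with an empty pan. Lifting out.

```bash
python3 -m inch '[[255,0,-0.5,0.8,0],[255,0,-0.7,0.8,0],[255,0,-1,0.8,0],[255,0,-2,0.6,0],[255,0,-3,0,0],[255,0,-3,0,0],[255,0,-2.5,0,0],[255,0,0,0,0],[255,0,0,0,0],[255,0,0,0,0]]' 60
python3 dark.py wrist top scene; python3 crate.py grey top;python3 to.py 462 -15 260 -3.9 f
```

```text
clock: 36.5
tool_pos: [309.3, -373.4, 265.6]
orientation: [[-0.029, -0.002, 1.0], [-1.0, 0.002, -0.029], [-0.002, -1.0, -0.002]]
force: [0.2, 1.0, -2.3]
opening: 5.7
wrist dark n 193 px [258. 174.] med [ 281. -373.   55.] lo [ 276. -385.   42.] hi [ 292. -355.   61.]
scene dark n 142 px [154. 245.] med [ 297. -377.   41.] lo [ 282. -389.   11.] hi [ 299. -360.   61.]
top 306 (array([ 356.5, -350.6]), array([176.4, 176.7]), 87.2) [ 269. -440.] [ 447. -259.]
36.7 [ 309.3 -373.8  265.7] [[-0.03, -0.002, 1.0], [-1.0, 0.002, -0.03], [-0.002, -1.0, -0.002]] F [ 0.6  0.1 -2. ] op 5.8
turn 2.2 shift cm after [-36.83   0.57  12.79] now axes [-36.31   0.61  14.2 ]
```

```bash
python3 -m inch '[[255,-2,0,0.8,2.2],[255,-4,0,1.3,0],[255,-4.5,0,1.7,0],[255,-4.5,0,1.7,0],[255,-4.5,0,1.7,0],[255,-4.5,0,1.7,0],[255,-4.5,0,1.5,0],[255,-4.5,0,1,0],[255,-4.5,0,1,0],[255,-3,0,0.5,0]]' 60
python3 -m inch '[[255,0,0,0,0],[255,0,0,0,0],[255,0,0,0,0],[255,0,3,0,0],[255,0,3,0,0],[255,0,3,0,0],[255,0,2,0,0],[255,0,0,0,0],[255,0,0,0,0],[255,0,0,0,0]]' 8
python3 - <<'E'
from meas import *
s=st();x,y,z=s['tool_pos']
for n in('scene','top'):
    im,d,W=cap(n);P=W[(abs(W[...,0]-x)<85)&(abs(W[...,1]-y-28)<85)&(W[...,2]>z-105)&(W[...,2]<z-30)&(im.max(2)>60)];print(n,len(P),P.min(0).round(0),P.max(0).round(0))
    for a in(-40,0,40):
        q=P[abs(P[:,0]-x-a)<12]; print(a,len(q),len(q) and np.percentile(q[:,2],[5,50,95]).round(0))
E
```

```text
clock: 37.7
tool_pos: [465.8, 25.4, 266.2]
orientation: [[-0.064, -0.0, 0.998], [-0.998, 0.002, -0.064], [-0.002, -1.0, -0.0]]
force: [-0.8, 0.5, -2.5]
opening: 6.0
clock: 38.7
tool_pos: [466.0, 20.8, 157.8]
orientation: [[-0.069, 0.002, 0.998], [-0.998, 0.0, -0.069], [-0.0, -1.0, 0.002]]
force: [0.4, 0.1, -1.9]
opening: 6.2
38.7 [466.   20.8 157.8] [[-0.069, 0.002, 0.998], [-0.998, 0.0, -0.069], [-0.0, -1.0, 0.002]] F [ 0.4  0.1 -1.9] op 6.2
scene 896 [396. -32.  54.] [525.  83. 123.]
-40 126 [ 64.  76. 117.]
0 203 [ 61.  75. 114.]
40 145 [ 63.  85. 112.]
top 321 [395. -29.  71.] [519.  40. 128.]
-40 74 [ 74.  85. 120.]
0 48 [ 74.  89. 117.]
40 61 [ 74.  90. 116.]
```

```bash
python3 -m inch '[[255,0,1,0,0],[255,0,2,0,0],[255,0,2,0,0],[255,0,1.2,0,0],[255,0,0.6,0,0],[255,0,0,0,0],[255,0,0,0,0],[130,0,0,0,0],[130,0,0,0,0],[130,0,0,0,0]]' 8
python3 -m inch '[[130,0,0,0,0],[130,0,0,0,0],[130,0,0,0,0],[130,0,0,0,0],[130,0,-2,0,0],[130,0,-3,0,0],[130,0,-2,0,0],[130,0,0,0,0],[130,0,0,0,0],[130,0,0,0,0]]'
python3 wood.py 466 20; python3 to.py 466 20 92 -3.9 f
```

```text
clock: 39.8
tool_pos: [465.9, 21.0, 88.9]
orientation: [[-0.069, 0.002, 0.998], [-0.998, -0.0, -0.069], [0.0, -1.0, 0.002]]
force: [1.5, 0.1, 0.6]
opening: 28.5
clock: 40.8
tool_pos: [464.5, 21.5, 157.9]
orientation: [[-0.068, -0.002, 0.998], [-0.998, -0.0, -0.068], [0.0, -1.0, -0.002]]
force: [-1.4, 0.5, 0.4]
opening: 42.9
wood 911 [455.5  21.7 122.2] (array([455.4,  20.5]), array([28.7, 12.6]), 85.9)
handle 2536 (array([455.1,  23.2]), array([100.9,  13.6]), 85.9)
walls 2660 (array([462. ,  21.4]), array([105.4, 108.7]), 86.6)
40.85 [464.5  21.5 157.8] [[-0.068, -0.002, 0.998], [-0.998, -0.0, -0.068], [0.0, -1.0, -0.002]] F [-0.3  0.8 -0.8] op 43.1
turn 0.0 shift cm after [0.14 6.58 0.16] now axes [0.13 6.58 0.17]
```

```bash
python3 -m inch '[[130,0,0,-0.5,0],[130,0,0,-0.4,0],[130,0,2,0,0],[130,0,2.5,0,0],[130,0,1.5,0,0],[130,0,0.5,0,0],[255,0,0,0,0],[255,0,0,0,0],[255,0,0,0,0],[255,0,0,0,0]]' 40
python3 -m inch '[[255,0,0,0,0],[255,0,0,0,0],[255,0,-1,0,0],[255,0,-2,0,0],[255,0,-3,0,0],[255,0,-3,0,0],[255,0,-3,0,0],[255,0,-1.4,0,0],[255,0,0,0,0],[255,0,0,0,0]]'
python3 to.py 465.6 -22 225 -3.9 f;python3 to.py 655.2 -35 225 -3.9 f; python3 crate.py grey top
```

```text
clock: 41.85
tool_pos: [456.5, 22.1, 94.3]
orientation: [[-0.068, 0.001, 0.998], [-0.998, 0.0, -0.068], [-0.0, -1.0, 0.001]]
force: [-0.5, 0.9, -1.9]
opening: 13.5
clock: 42.85
tool_pos: [455.6, 22.1, 227.5]
orientation: [[-0.068, -0.001, 0.998], [-0.998, 0.0, -0.068], [-0.0, -1.0, -0.001]]
force: [-0.4, -0.3, -2.8]
opening: 13.2
42.85 [455.6  22.1 227.5] [[-0.068, -0.001, 0.998], [-0.998, 0.0, -0.068], [-0.0, -1.0, -0.001]] F [-0.4 -0.3 -2.8] op 13.2
turn 0.0 shift cm after [4.33 0.25 1.3 ] now axes [4.33 0.25 1.3 ]
42.85 [455.6  22.1 227.5] [[-0.068, -0.001, 0.998], [-0.998, 0.0, -0.068], [-0.0, -1.0, -0.001]] F [-0.4 -0.3 -2.8] op 13.2
turn 0.0 shift cm after [ 4.34  0.25 20.3 ] now axes [ 4.34  0.24 20.3 ]
top 438 (array([ 356.3, -350.7]), array([177.3, 176.8]), 87.0) [ 268. -441.] [ 447. -259.]
```

```bash
python3 -m inch '[[255,1.5,0,0.3,0],[255,1.5,0.2,0.5,0],[255,1.3,0,0.5,0],[255,0,0,2,0],[255,0,0,3,0],[255,0,0,3.5,0],[255,0,0,3.5,0],[255,0,0,3,0],[255,0,0,2.5,0],[255,0,0,1.5,0]]'
python3 -m inch '[[255,0,0,0,0],[255,0,0,0,0],[255,0,1,0,0],[255,0,1,0,0],[255,0,1,0,0],[255,0,0.5,0,0],[255,0,0.3,0,0],[255,0,0.2,0,0],[255,0,0,0,0],[255,0,0,0,0]]'
python3 to.py 655.2 -35 182 -3.9 f
python3 - <<'E'
from meas import *
im,d,W=cap('scene')
P=W[(W[...,2]>200)&(W[...,2]<235)&(W[...,0]>605)&(W[...,0]<650)&(W[...,1]<0)&(W[...,1]>-75)]
print(len(P),P.min(0),P.max(0))
E
```

```text
clock: 43.9
tool_pos: [656.5, -34.7, 223.2]
orientation: [[-0.068, -0.003, 0.998], [-0.998, 0.0, -0.068], [0.0, -1.0, -0.003]]
force: [-0.8, -0.0, -2.1]
opening: 13.7
clock: 44.9
tool_pos: [656.0, -34.7, 186.0]
orientation: [[-0.068, 0.001, 0.998], [-0.998, 0.0, -0.068], [-0.0, -1.0, 0.001]]
force: [0.1, -0.8, -2.7]
opening: 13.5
44.9 [656.  -34.7 186. ] [[-0.068, 0.001, 0.998], [-0.998, 0.0, -0.068], [-0.0, -1.0, 0.001]] F [ 0.1 -0.8 -2.7] op 13.5
turn 0.0 shift cm after [ 0.04  0.4  -0.08] now axes [ 0.04  0.4  -0.08]
71 [623.91921929 -64.66041468 200.24586629] [649.74770703  -7.20028314 233.63672753]
```

```bash
python3 -m inch '[[255,0,0.2,0,0],[255,0,0.2,0,0],[255,0,0.1,0,0],[255,0,0,0,0],[255,0,0,0,0],[150,0,0,0,0],[150,0,0,0,0],[150,0,0,0,0],[150,0,0,0,0],[150,0,0,0,0]]'
python3 -m inch '[[150,0,0,0,0],[150,0,0,0,0],[150,0,-0.5,0,0],[150,0,-1,0,0],[150,0,-2,0,0],[150,0,-2,0,0],[150,0,-3,0,0],[150,0,-2,0,0],[150,0,0,0,0],[150,0,0,0,0]]'
python3 - <<'E'
from meas import *
for cam in('wrist','scene'):
    im,d,W=cap(cam);h=cv2.cvtColor(im,cv2.COLOR_BGR2HSV)
    for c in((655,-35),(664,95)):
        m=(np.hypot(W[...,0]-c[0],W[...,1]-c[1])<60)&(W[...,2]>190)&(W[...,2]<222)&(h[...,1]>110)&(h[...,0]<25);P=W[m]
        if len(P)>4: print(cam,len(P),P.mean(0).round(1),P[:,2].max(),rect(P))
im,d,W=cap('top')
Q=W[(W[...,2]>18)&(W[...,2]<42)&(W[...,0]>370)&(W[...,0]<560)&(abs(W[...,1]+148)<80)];print('P3',rect(Q))
E
python3 crate.py grey top
python3 to.py 459.6 -175.5 280 -11 f
```

```text
clock: 45.95
tool_pos: [655.7, -34.6, 180.4]
orientation: [[-0.068, -0.0, 0.998], [-0.998, 0.0, -0.068], [-0.0, -1.0, -0.0]]
force: [0.6, 0.5, 0.6]
opening: 36.1
clock: 46.95
tool_pos: [655.8, -34.7, 286.2]
orientation: [[-0.068, 0.001, 0.998], [-0.998, 0.0, -0.068], [-0.0, -1.0, 0.001]]
force: [0.6, -0.4, 0.2]
opening: 36.3
wrist 637 [655.  -35.5 212.4] 214.8187585350113 (array([654.9, -36.4]), array([28.1, 11.5]), 85.7)
wrist 900 [662.7  91.1 211.7] 214.5853907421131 (array([662.9,  91. ]), array([25.2, 12.1]), 85.6)
scene 39 [659.9 -42.2 209.5] 215.38240820132523 (array([659.2, -41.9]), array([23.2,  9.8]), 89.3)
P3 (array([ 466.2, -148.6]), array([104.7, 120.2]), 76.4)
top 444 (array([ 356.5, -350.7]), array([177.4, 177. ]), 87.1) [ 268. -441.] [ 447. -258.]
47.15 [655.1 -34.5 284.5] [[-0.068, -0.002, 0.998], [-0.998, 0.0, -0.068], [0.0, -1.0, -0.002]] F [-0.4  0.5 -1. ] op 36.4
turn 7.1 shift cm after [ 17.57   0.45 -16.5 ] now axes [ 15.39   0.49 -18.54]
```

Pan 2 is seated on hook 2. For pan 3, the first black sherd now stands against the grey crate's −x wall, so I'll tip against the +y wall instead with the pan yawed −90°. First I'll grip its bar on the +y side.

```bash
python3 to.py 471 -121 284 -11.5 f
python3 -m inch '[[120,0.9,0,-1.8,0],[120,1.3,0,-3,0],[120,1.4,0,-3,0],[120,1.4,0,-3,0],[120,1.4,0,-3,0],[120,1,0.5,-3,0],[120,0,4,-2,3.8],[120,0,4.5,0,3.8],[120,0,2.5,0,0],[120,0,0,0,0]]'
python3 wood.py 465.5 -148; python3 to.py 471 -121 90 -11.5 f; python3 -c "
from h import *;print(np.round(ctrl.read_state()['joint_pos'],2))"
```

```text
47.15 [655.1 -34.5 284.5] [[-0.068, -0.002, 0.998], [-0.998, 0.0, -0.068], [0.0, -1.0, -0.002]] F [-0.4  0.5 -1. ] op 36.4
turn 7.6 shift cm after [ 12.14   0.05 -16.31] now axes [  9.88   0.09 -17.78]
clock: 48.15
tool_pos: [460.6, -95.2, 167.8]
orientation: [[-0.199, -0.008, 0.98], [-0.98, 0.001, -0.199], [0.0, -1.0, -0.008]]
force: [-0.4, -0.5, 0.6]
opening: 46.7
wood 709 [ 463.1 -147.2  122. ] (array([ 462.7, -149.7]), array([29.1, 12.9]), 80.3)
handle 1676 (array([ 465.3, -136.7]), array([80.6, 14.2]), 78.5)
walls 5180 (array([ 465.2, -148.6]), array([106.1, 119.2]), 79.0)
48.2 [462.1 -95.5 169.5] [[-0.199, -0.004, 0.98], [-0.98, 0.001, -0.199], [0.0, -1.0, -0.004]] F [ 0.4  0.1 -0.3] op 46.7
turn 0.0 shift cm after [2.32 7.95 1.38] now axes [2.32 7.95 1.42]
[ 0.06  0.62  0.08  2.09 -0.11  0.44  0.02]
```

```bash
python3 -m inch '[[120,1.2,0,0.6,0],[120,1.1,0,0.6,0],[120,0,2.5,0,0],[120,0,3,0,0],[120,0,2,0,0],[120,0,0.4,0,0],[255,0,0,0,0],[255,0,0,0,0],[255,0,0,0,0],[255,0,0,0,0]]' 40
python3 -m inch '[[255,0,0,0,0],[255,0,0,0,0],[255,0,0,0,0],[255,0,-1,0,0],[255,0,-2,0,0],[255,0,-3.5,0,0],[255,0,-4,0,0],[255,0,-4,0,0],[255,0,-3,0,0],[255,0,-1,0,0]]'
python3 -m inch '[[255,0,0,0,7],[255,0,0,0,8],[255,0,0,0,8],[255,0,0,0,8],[255,0,0,0,8],[255,0,0,0,8],[255,0,0,0,8],[255,0,0,0,8],[255,0,0,0,8],[255,0,0,0,7]]'
python3 crate.py grey top; python3 to.py 402 -340 270 -92 f
```

```text
clock: 49.2
tool_pos: [471.0, -120.8, 92.6]
orientation: [[-0.199, 0.002, 0.98], [-0.98, -0.0, -0.199], [-0.0, -1.0, 0.002]]
force: [0.5, -0.5, -0.2]
opening: 17.1
clock: 50.2
tool_pos: [471.4, -120.9, 279.5]
orientation: [[-0.199, 0.005, 0.98], [-0.98, -0.001, -0.199], [-0.0, -1.0, 0.005]]
force: [0.4, -0.0, -4.9]
opening: 6.5
clock: 51.2
tool_pos: [469.3, -120.2, 275.4]
orientation: [[-1.0, -0.003, 0.004], [-0.004, 0.0, -1.0], [0.003, -1.0, -0.0]]
force: [-0.0, -0.6, -4.3]
opening: 6.4
top 439 (array([ 356.7, -350.7]), array([177.4, 176.9]), 87.5) [ 268. -441.] [ 447. -259.]
51.25 [ 469.4 -120.1  275.3] [[-1.0, -0.003, -0.0], [0.0, 0.0, -1.0], [0.003, -1.0, -0.0]] F [ 0.1  0.5 -4.7] op 6.2
turn 2.0 shift cm after [ 5.96  0.53 22.22] now axes [ 6.73  0.54 22.  ]
```

```bash
python3 to.py 402 -341 270 -92.7 f
python3 -m inch '[[255,0.5,0,2,2.7],[255,0.7,0,3,0],[255,0.8,0,3.5,0],[255,0.8,0,3.5,0],[255,0.8,0,3.5,0],[255,0.8,0,3,0],[255,0.8,0,2.5,0],[255,0.5,0,1,0],[255,0,0,0,0],[255,0,0,0,0]]'
python3 to.py 402 -341 126 -92.7 f; python3 dark.py wrist
```

```text
51.25 [ 469.4 -120.1  275.3] [[-1.0, -0.003, -0.0], [0.0, 0.0, -1.0], [0.003, -1.0, -0.0]] F [ 0.1  0.5 -4.7] op 6.2
turn 2.7 shift cm after [ 5.69  0.53 22.39] now axes [ 6.73  0.54 22.1 ]
clock: 52.25
tool_pos: [406.3, -336.6, 276.0]
orientation: [[-0.999, -0.001, -0.036], [0.036, 0.003, -0.999], [0.001, -1.0, -0.003]]
force: [0.8, 0.5, -3.6]
opening: 6.5
52.25 [ 406.3 -336.6  276. ] [[-0.999, -0.001, -0.036], [0.036, 0.003, -0.999], [0.001, -1.0, -0.003]] F [ 0.8  0.5 -3.6] op 6.5
turn 0.6 shift cm after [ 0.4  15.    0.46] now axes [ 0.4  15.    0.49]
```

```bash
python3 -m inch '[[255,0.4,0,0.5,0.6],[255,0,2,0,0],[255,0,2,0,0],[255,0,1,0,0],[255,0,0,0,0],[255,0,0,0,0],[255,0,0,0,0],[255,0,0,0,0],[255,0,0,0,0],[255,0,0,0,0]]'
python3 - <<'E'
from meas import *
s=st();z=s['tool_pos'][2]
for n in('top','scene','wrist'):
    im,d,W=cap(n);P=W[(abs(W[...,0]-375)<110)&(abs(W[...,1]+345)<110)&(W[...,2]>z-94)&(W[...,2]<z-30)]
    if len(P): print(n,len(P),np.percentile(P,[1,99],0).round(0).tolist(),rect(P))
E
python3 dark.py scene;python3 crate.py grey wrist
```

```text
clock: 53.3
tool_pos: [401.9, -343.5, 227.0]
orientation: [[-0.999, 0.0, -0.049], [0.049, -0.0, -0.999], [-0.001, -1.0, 0.0]]
force: [0.4, 0.1, -4.3]
opening: 6.6
53.3 [ 401.9 -343.5  227. ] [[-0.999, 0.0, -0.049], [0.049, -0.0, -0.999], [-0.001, -1.0, 0.0]] F [ 0.4  0.1 -4.3] op 6.6
top 38 [[399.0, -316.0, 135.0], [426.0, -302.0, 163.0]] (array([ 412.5, -308.6]), array([13.8, 27.2]), 87.1)
scene 1048 [[329.0, -402.0, 133.0], [434.0, -281.0, 178.0]] (array([ 380.4, -341.3]), array([123. , 112.4]), 86.7)
wrist 14913 [[344.0, -401.0, 133.0], [432.0, -282.0, 176.0]] (array([ 383.9, -341.1]), array([121.8,  99. ]), 87.4)
scene dark n 47 px [153. 248.] med [ 297. -385.   31.] lo [ 287. -390.   13.] hi [ 299. -375.   51.]
wrist 3478 (array([ 369.2, -353.8]), array([176.8, 149.6]), 87.6) [ 291. -445.] [ 447. -268.]
```

```bash
python3 -m inch '[[255,0.5,0,-0.2,0],[255,0,2,0,0],[255,0,2.5,0,0],[255,0,2.5,0,0],[255,0,2,0,0],[255,0,1,0,0],[255,0,0,0,0],[255,0,0,0,0],[255,0,0,0,0],[255,0,0,0,0]]'
python3 to.py 398 -341 126 -92.7 f; python3 crate.py grey scene
python3 - <<'E'
from h import *
im,d,W=cap('wrist');im2,_,W2=cap('scene');i=np.hstack([im,cv2.resize(im2[180:330,60:260],(560,420))]);cv2.imwrite('pics/c12.png',cv2.resize(i,(800,300)))
E
```

```text
clock: 54.55
tool_pos: [397.3, -341.6, 127.6]
orientation: [[-0.999, 0.001, -0.049], [0.049, -0.001, -0.999], [-0.001, -1.0, 0.001]]
force: [-0.2, -0.2, -4.2]
opening: 6.2
54.55 [ 397.3 -341.6  127.6] [[-0.999, 0.001, -0.049], [0.049, -0.001, -0.999], [-0.001, -1.0, 0.001]] F [-0.2 -0.2 -4.2] op 6.2
turn -0.1 shift cm after [-0.07  0.16 -0.06] now axes [-0.06  0.16 -0.06]
scene 511 (array([ 358.7, -353.4]), array([178.3, 178.1]), 87.1) [ 267. -445.] [ 451. -266.]
```

View pics/c12.png

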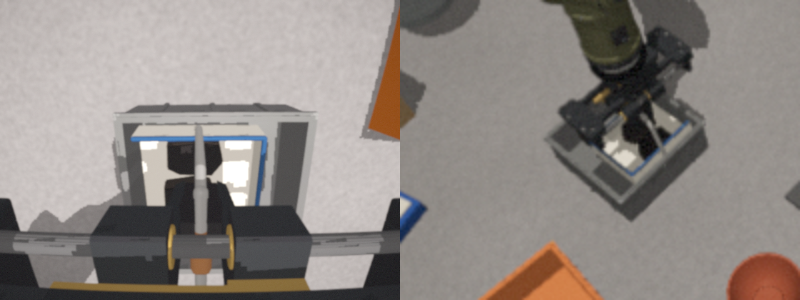

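```bash
python3 -m inch '[[255,0,0,0,0],[255,0,0,-0.5,0],[255,0,0,-0.7,0],[255,0,0,-0.7,0],[255,0,0,-0.7,0],[255,0,0,-0.7,0],[255,0,0,-0.7,0],[255,0,0,-0.7,0],[255,0,0,-0.7,0],[255,0,0,-0.7,0]]' 20
python3 -m inch '[[255,0,0,-0.7,0],[255,0,0,-0.7,0],[255,0,0,-0.7,0],[255,0,0,-0.7,0],[255,0,0,-0.7,0],[255,0,0,-0.7,0],[255,0,0,-0.7,0],[255,0,0,-0.7,0],[255,0,0,-0.5,0],[255,0,0,0,0]]' 20
python3 crate.py grey top; python3 dark.py wrist scene
```

```text
clock: 55.7
tool_pos: [399.9, -279.8, 126.7]
orientation: [[-0.999, 0.0, -0.049], [0.049, -0.0, -0.999], [-0.0, -1.0, 0.0]]
force: [-0.3, -4.1, -2.4]
opening: 7.5
clock: 56.7
tool_pos: [402.9, -218.1, 126.7]
orientation: [[-0.999, -0.0, -0.047], [0.047, 0.001, -0.999], [0.0, -1.0, -0.001]]
force: [-0.4, -3.2, -4.5]
opening: 7.3
top 435 (array([ 361.6, -319.2]), array([174.4, 176.3]), 88.7) [ 272. -408.] [ 450. -230.]
wrist dark n 53 px [327. 203.] med [ 412. -251.   50.] lo [ 412. -258.   44.] hi [ 413. -247.   59.]
wrist dark n 270 px [328. 218.] med [ 402. -251.   51.] lo [ 394. -259.   45.] hi [ 407. -246.   62.]
wrist dark n 302 px [363. 238.] med [ 396. -272.   78.] lo [ 387. -276.   69.] hi [ 403. -266.   80.]
wrist dark n 55 px [337. 260.] med [ 369. -259.   55.] lo [ 369. -264.   45.] hi [ 370. -251.   62.]
wrist dark n 508 px [342. 276.] med [ 359. -261.   60.] lo [ 354. -273.   43.] hi [ 364. -248.   73.]
scene dark n 88 px [194. 229.] med [ 367. -268.   65.] lo [ 351. -280.   40.] hi [ 396. -247.   75.]
scene dark n 101 px [163. 240.] med [ 303. -345.   35.] lo [ 295. -359.   12.] hi [ 305. -329.   58.]
```

```bash
python3 -m inch '[[255,0,0,-0.5,0],[255,0,0,-0.5,0],[255,0,0,0,0],[255,0,0,0,0],[255,0,0,0.5,0],[255,0,-0.3,0.5,0],[255,0,-0.3,0.5,0],[255,0,-0.3,0.5,0],[255,0,-0.3,0.5,0],[255,0,0,0,0]]' 60
python3 -m inch '[[255,0,-0.3,0.6,0],[255,0,-0.3,0.6,0],[255,0,-0.3,0.6,0],[255,0,0,0,0],[255,0,0,0,0],[255,0,0,0,0],[255,0,0,0,0],[255,0,0,0,0],[255,0,0,0,0],[255,0,0,0,0]]' 60
python3 crate.py grey top; python3 dark.py wrist scene; python3 -c "
from h import *
F=[]
for i in range(4): cap('wrist');F.append(ctrl.read_state()['force'])
print(np.mean(F,0))"
```

```text
clock: 57.85
tool_pos: [402.1, -234.9, 139.2]
orientation: [[-0.999, 0.001, -0.05], [0.05, -0.0, -0.999], [-0.001, -1.0, 0.0]]
force: [-0.3, -0.6, -2.4]
opening: 5.7
clock: 58.85
tool_pos: [401.2, -252.1, 147.6]
orientation: [[-0.999, -0.0, -0.049], [0.049, 0.0, -0.999], [0.0, -1.0, -0.0]]
force: [0.5, 0.4, -2.2]
opening: 5.8
top 327 (array([ 361.9, -311.5]), array([176.1, 176.5]), 88.8) [ 272. -400.] [ 452. -225.]
wrist dark n 26 px [260. 188.] med [ 416. -236.   41.] lo [ 415. -238.   26.] hi [ 416. -235.   50.]
wrist dark n 105 px [262. 232.] med [ 375. -236.   51.] lo [ 373. -238.   33.] hi [ 395. -235.   59.]
wrist dark n 99 px [283. 232.] med [ 375. -253.   51.] lo [ 372. -254.   33.] hi [ 394. -251.   58.]
scene dark n 60 px [196. 226.] med [ 357. -253.   54.] lo [ 344. -256.   15.] hi [ 367. -234.   62.]
scene dark n 98 px [206. 232.] med [ 401. -248.   49.] lo [ 373. -256.   20.] hi [ 419. -234.   61.]
[ 0.07046796  0.18905087 -2.80826917]
```

Both sherds now stand against the +y wall (y −234…−256, tops at z≈60), and the force (about 2.4 N) says the pan is empty. Lifting out, with another check.

```bash
python3 -m inch '[[255,0,-0.5,0.8,0],[255,0,-0.7,0.8,0],[255,0,-1,0.6,0],[255,0,-2,0,0],[255,0,-3,0,0],[255,0,-3,0,0],[255,0,-2,0,0],[255,0,0,0,0],[255,0,0,0,0],[255,0,0,0,0]]' 60
python3 dark.py wrist scene top
python3 -m inch '[[255,0,0,0,-8],[255,0,0,0,-8],[255,0,0,0,-8],[255,0,0,0,-8],[255,0,0,0,-8],[255,0,0,0,-8],[255,0,0,0,-8],[255,0,0,0,-8],[255,0,0,0,-8],[255,0,0,0,-8]]' 60
python3 to.py 470 -130 265 -3.9 f
```

```text
clock: 60.2
tool_pos: [399.3, -273.8, 268.7]
orientation: [[-0.999, -0.002, -0.049], [0.049, 0.001, -0.999], [0.002, -1.0, -0.001]]
force: [-0.4, -0.0, -3.8]
opening: 5.8
wrist dark n 54 px [264. 194.] med [ 374. -253.   45.] lo [ 369. -255.   24.] hi [ 386. -251.   53.]
scene dark n 176 px [203. 232.] med [ 378. -253.   44.] lo [ 357. -256.   11.] hi [ 418. -236.   58.]
scene dark n 124 px [164. 238.] med [ 303. -340.   39.] lo [ 288. -351.    8.] hi [ 306. -323.   58.]
clock: 61.35
tool_pos: [399.5, -274.2, 268.9]
orientation: [[-0.216, -0.002, 0.976], [-0.976, 0.001, -0.216], [-0.0, -1.0, -0.002]]
force: [0.2, 0.5, -3.0]
opening: 6.0
61.35 [ 399.5 -274.2  268.9] [[-0.216, -0.002, 0.976], [-0.976, 0.001, -0.216], [-0.0, -1.0, -0.002]] F [ 0.2  0.5 -3. ] op 6.0
turn -8.6 shift cm after [-14.87   0.39   6.06] now axes [-15.6    0.39   3.77]
```

```bash
python3 -m inch '[[255,0,0,0,-4.3],[255,0,0,0,-4.3],[255,-2,0,0.8,0],[255,-3,0,1.2,0],[255,-4,0,1.6,0],[255,-3.5,0,1.4,0],[255,-2.3,0,1,0],[255,0,0,0,0],[255,0,0,0,0],[255,0,0,0,0]]' 60
python3 -m inch '[[255,0,0,0,0],[255,0,0,0,0],[255,0,0,0,0],[255,0,3,0,0],[255,0,3,0,0],[255,0,3,0,0],[255,0,2,0,0],[255,0,0,0,0],[255,0,0,0,0],[255,0,0,0,0]]' 8
python3 - <<'E'
from meas import *
F=[]
s=st();x,y,z=s['tool_pos']
for n in('scene','top'):
    im,d,W=cap(n);F.append(ctrl.read_state()['force'][2]);P=W[(abs(W[...,0]-x)<85)&(abs(W[...,1]-y+10)<90)&(W[...,2]>z-105)&(W[...,2]<z-30)];print(n,len(P),P.min(0).round(0),P.max(0).round(0))
    for a in(-40,0,40):
        q=P[abs(P[:,0]-x-a)<12]; print(a,len(q),len(q) and np.percentile(q[:,2],[5,50,95]).round(0))
print(F)
from dark import dark
dark('scene',(380,550,-240,-20));dark('wrist',(380,550,-240,-20))
E
```

```text
clock: 62.35
tool_pos: [469.8, -132.5, 269.3]
orientation: [[-0.076, -0.002, 0.997], [-0.997, -0.001, -0.076], [0.001, -1.0, -0.002]]
force: [0.1, -0.5, -3.5]
opening: 6.1
clock: 63.35
tool_pos: [471.8, -131.4, 160.9]
orientation: [[-0.073, 0.003, 0.997], [-0.997, -0.001, -0.073], [0.0, -1.0, 0.003]]
force: [0.7, -0.5, -3.1]
opening: 5.7
63.35 [ 471.8 -131.4  160.9] [[-0.073, 0.003, 0.997], [-0.997, -0.001, -0.073], [0.0, -1.0, 0.003]] F [ 0.7 -0.5 -3.1] op 5.7
scene 980 [ 388. -231.   56.] [536. -82. 128.]
-40 145 [65. 74. 89.]
0 225 [ 63.  77. 107.]
40 136 [ 62.  79. 116.]
top 108 [ 388. -231.   62.] [ 466. -167.  127.]
-40 39 [68. 78. 94.]
0 8 [ 91. 100. 124.]
40 0 0
[np.float64(-2.9755756903026307), np.float64(-3.536244057570394)]
```

```bash
python3 -m inch '[[255,0,1,0,0],[255,0,2,0,0],[255,0,2,0,0],[255,0,1.4,0,0],[255,0,0.7,0,0],[255,0,0,0,0],[255,0,0,0,0],[130,0,0,0,0],[130,0,0,0,0],[130,0,0,0,0]]' 8
python3 -m inch '[[130,0,0,0,0],[130,0,0,0,0],[130,0,0,0,0],[130,0,0,0,0],[130,0,-2,0,0],[130,0,-3,0,0],[130,0,-2,0,0],[130,0,0,0,0],[130,0,0,0,0],[130,0,0,0,0]]'
python3 wood.py 470 -131; python3 to.py 466 -131 92 -3.9 f
python3 -c "
from dark import dark
dark('scene',(380,550,-240,-20));dark('wrist',(380,550,-240,-20))"
```

```text
clock: 64.55
tool_pos: [471.5, -131.3, 88.6]
orientation: [[-0.073, 0.001, 0.997], [-0.997, -0.0, -0.073], [0.0, -1.0, 0.001]]
force: [0.3, -0.5, 0.3]
opening: 29.0
clock: 65.55
tool_pos: [470.1, -130.8, 157.8]
orientation: [[-0.073, -0.002, 0.997], [-0.997, 0.0, -0.073], [-0.0, -1.0, -0.002]]
force: [-1.2, -0.3, 0.4]
opening: 43.3
wood 950 [ 465.2 -123.3  122.3] (array([ 465.1, -124.5]), array([28.8, 12.6]), 85.9)
handle 2586 (array([ 464.9, -121.5]), array([100.9,  13.6]), 85.8)
walls 2834 (array([ 467.2, -123.8]), array([106.7, 117.6]), 85.7)
65.6 [ 470.1 -130.8  157.7] [[-0.073, -0.002, 0.997], [-0.997, 0.001, -0.073], [-0.0, -1.0, -0.002]] F [ 0.1  1.2 -0.6] op 43.5
turn -0.3 shift cm after [ 0.05  6.57 -0.4 ] now axes [ 0.05  6.57 -0.39]
```

```bash
python3 -m inch '[[130,-0.3,0,-0.3,0],[130,-0.3,0,-0.2,-0.3],[130,0,2,0,0],[130,0,2.5,0,0],[130,0,1.5,0,0],[130,0,0.5,0,0],[255,0,0,0,0],[255,0,0,0,0],[255,0,0,0,0],[255,0,0,0,0]]' 40
python3 -m inch '[[255,0,0,0,0],[255,0,0,0,0],[255,0,-1,0,0],[255,0,-2,0,0],[255,0,-3,0,0],[255,0,-3,0,0],[255,0,-3,0,0],[255,0,-1.4,0,0],[255,0,0,0,0],[255,0,0,0,0]]'
python3 - <<'E'
from meas import *
F=[]
for i in range(4): im,d,W=cap('scene');F.append(ctrl.read_state()['force'][2])
print('Fz',np.mean(F))
P=W[(W[...,2]>205)&(W[...,2]<235)&(W[...,0]>605)&(W[...,0]<650)&(W[...,1]<-110)&(W[...,1]>-215)]
for a in(P[P[:,1]>-163],P[P[:,1]<=-163]): print(len(a),a.mean(0).round(0),a[:,0].min())
E
python3 to.py 646.3 -164.7 225 -3.9 f
```

```text
clock: 66.7
tool_pos: [466.4, -124.7, 94.4]
orientation: [[-0.068, 0.001, 0.998], [-0.998, -0.0, -0.068], [0.0, -1.0, 0.001]]
force: [-0.7, 0.1, -2.5]
opening: 13.5
clock: 67.7
tool_pos: [465.8, -124.5, 227.5]
orientation: [[-0.068, -0.0, 0.998], [-0.998, 0.0, -0.068], [-0.0, -1.0, -0.0]]
force: [0.0, -0.2, -2.7]
opening: 13.4
Fz -3.0056408506564924
15 [ 626. -139.  215.] 618.6417956286186
18 [ 622. -191.  216.] 614.4919664426757
67.9 [ 465.5 -124.5  226.7] [[-0.068, -0.002, 0.998], [-0.998, 0.001, -0.068], [-0.0, -1.0, -0.002]] F [-0.1 -1.1 -3.9] op 13.5
turn 0.0 shift cm after [ 2.78  0.17 18.31] now axes [ 2.78  0.12 18.31]
```

```bash
python3 -m inch '[[255,1.4,0,0.2,0],[255,1.4,0.2,0.4,0],[255,0,0,1.2,0],[255,0,0,2.5,0],[255,0,0,3,0],[255,0,0,3,0],[255,0,0,3,0],[255,0,0,2.5,0],[255,0,0,1.5,0],[255,0,0,1,0]]'
python3 -m inch '[[255,0,0,0,0],[255,0,0,0,0],[255,0,1,0,0],[255,0,1,0,0],[255,0,1,0,0],[255,0,0.5,0,0],[255,0,0.3,0,0],[255,0,0.2,0,0],[255,0,0,0,0],[255,0,0,0,0]]'
python3 to.py 646.3 -164.7 182 -3.9 f
```

```text
clock: 68.9
tool_pos: [647.8, -165.7, 224.2]
orientation: [[-0.068, -0.001, 0.998], [-0.998, 0.0, -0.068], [-0.0, -1.0, -0.001]]
force: [-1.1, 0.2, -3.4]
opening: 13.4
clock: 69.9
tool_pos: [647.1, -165.1, 186.1]
orientation: [[-0.068, 0.001, 0.998], [-0.998, -0.0, -0.068], [0.0, -1.0, 0.001]]
force: [0.4, -0.4, -2.8]
opening: 13.5
69.9 [ 647.1 -165.1  186.1] [[-0.068, 0.001, 0.998], [-0.998, -0.0, -0.068], [0.0, -1.0, 0.001]] F [ 0.4 -0.4 -2.8] op 13.5
turn 0.0 shift cm after [-0.03  0.41 -0.09] now axes [-0.03  0.41 -0.09]
```

Seat it, release, rise, and move clear toward the robot.

```bash
python3 -m inch '[[255,0,0.2,0,0],[255,0,0.2,0,0],[255,0,0.1,0,0],[255,0,0,0,0],[255,0,0,0,0],[150,0,0,0,0],[150,0,0,0,0],[150,0,0,0,0],[150,0,0,0,0],[150,0,0,0,0]]'
python3 -m inch '[[150,0,0,0,0],[150,0,0,0,0],[150,0,-0.5,0,0],[150,0,-1,0,0],[150,0,-2,0,0],[150,0,-2,0,0],[150,0,-3,0,0],[150,0,-3,0,0],[150,0,0,0,0],[150,0,0,0,0]]'
python3 -m inch '[[150,0,0,-2,0],[150,0,0,-3,0],[150,0,0,-4,0],[150,0,0,-4,0],[150,0,0,-4,0],[150,0,0,-2,0],[150,0,0,-1,0],[150,0,0,0,0],[150,0,0,0,0],[150,0,0,0,0]]'
python3 - <<'E'
from meas import *
im,d,W=cap('scene');h=cv2.cvtColor(im,cv2.COLOR_BGR2HSV)
for c in((655,-35),(664,95),(646,-165)):
    m=(np.hypot(W[...,0]-c[0],W[...,1]-c[1])<60)&(W[...,2]>190)&(W[...,2]<222)&(h[...,1]>110)&(h[...,0]<25);P=W[m]
    print(c,len(P),P.mean(0).round(1),P[:,2].max())
    for a in(-35,35):
        q=W[(abs(W[...,0]-c[0]-a)<10)&(abs(W[...,1]-c[1])<48)&(W[...,2]>70)&(W[...,2]<130)];print('  x',a,len(q),np.percentile(q[:,2],[10,50]).round(0))
    for a in(-35,35):
        q=W[(abs(W[...,1]-c[1]-a)<10)&(abs(W[...,0]-c[0])<50)&(W[...,2]>70)&(W[...,2]<130)];print('  y',a,len(q),np.percentile(q[:,2],[10,50]).round(0))
from dark import dark
dark('scene',(250,520,-460,-200))
t=cap('top')[0]
cv2.imwrite('pics/c13.png',np.hstack([cv2.resize(im[70:310,130:450],(520,390)),cv2.resize(t[150:300,130:390],(0,0),fx=1,fy=1) if 0 else cv2.resize(t[225:295,130:390],(280,75)).repeat(1,0) if 0 else cv2.resize(t[150:300,130:390],(280,390))]))
E
```

```text
clock: 70.9
tool_pos: [646.9, -165.0, 180.4]
orientation: [[-0.068, -0.0, 0.998], [-0.998, 0.0, -0.068], [-0.0, -1.0, -0.0]]
force: [-0.3, -1.1, -0.6]
opening: 36.2
clock: 71.9
tool_pos: [647.2, -165.1, 297.0]
orientation: [[-0.068, 0.002, 0.998], [-0.998, -0.0, -0.068], [0.0, -1.0, 0.002]]
force: [0.0, -0.4, -0.2]
opening: 36.5
clock: 72.9
tool_pos: [448.8, -151.4, 295.5]
orientation: [[-0.067, 0.001, 0.998], [-0.998, -0.0, -0.067], [-0.0, -1.0, 0.001]]
force: [0.2, 0.2, 0.4]
opening: 36.3
(655, -35) 39 [659.7 -42.6 210. ] 216.8160959294613
  x -35 69 [89. 92.]
  x 35 71 [90. 92.]
  y -35 27 [90. 93.]
  y 35 115 [90. 94.]
(664, 95) 30 [667.3  89.7 208.4] 213.77814106615187
  x -35 63 [89. 92.]
  x 35 61 [88. 91.]
  y -35 3 [91. 91.]
  y 35 119 [89. 92.]
(646, -165) 46 [ 650.7 -168.6  209.7] 215.1370449900495
  x -35 99 [91. 93.]
  x 35 81 [90. 92.]
  y -35 47 [90. 92.]
  y 35 107 [90. 92.]
scene dark n 142 px [203. 233.] med [ 387. -254.   41.] lo [ 352. -256.   14.] hi [ 419. -238.   57.]
scene dark n 99 px [165. 239.] med [ 304. -338.   36.] lo [ 292. -351.   13.] hi [ 306. -323.   56.]
```

View pics/c13.png

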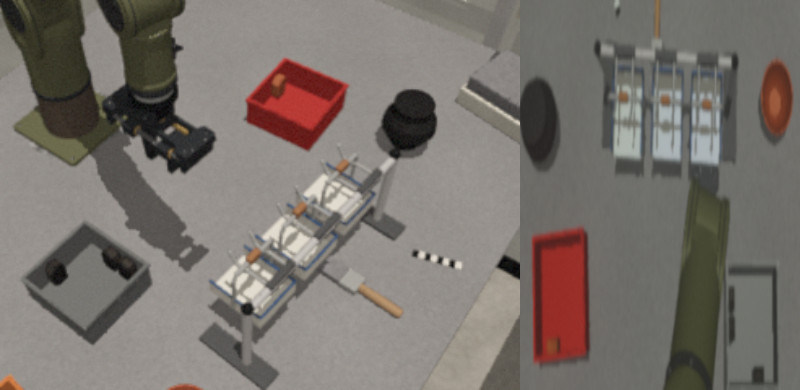

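All three pans hang level and empty. There are three black sherds in the grey crate and one red in the red crate, and the bystanders are untouched. Handing in.

```bash
python3 -c "
from plant import ctrl; print(ctrl.job_done())"
```

```text
the job is handed in; nothing more can be done
None
```

I emptied the three pans into the right crates and hung them on the rack, then handed the job in at about 73 s of the 208 s allowed. No verdict was given. The moves can't tilt the gripper, so I held each pan loosely by its bare bar and tipped it by drawing its front against the inside of the crate wall. I then set it down, gripped the wood and hung it.

**Last checks:**
- **Pans:** one on each hook, all empty. The wood grips top out at about z 214, which matches a seated bar. The pan floors read level at z 89–94.
- **Sherds:** four were present. The grey crate holds three black ones and the red crate one red, all standing on end against the walls.
- **Bystanders:** the jar, bowl, brush and orange crate look untouched.

**What didn't go cleanly:**
- My first grasp closed on nothing because I lifted before the fingers had shut. The pan did not move.
- Tipping slid both crates: the red one by about 17 mm, the grey one by about 40 mm twice.
- The tilt came to an estimated 50–60°. The sherds left only when I backed the pan off the wall.
- The first pan ended about 40 mm to the side of where I set it down. I don't know if it slid or was knocked, so I measured it again and regripped.
- Wrist-force readings were too noisy (about ±1 N) to confirm empty pans, so I relied on the pictures.

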